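# Mix the lacquer jars on the vortex mixer

### The arm

A 6-joint arm with a two-finger parallel gripper is mounted at the origin on the work surface. World frame = base frame: x ahead of the robot, y to its left, z up, the work surface at z = 0. Lengths are in mm, angles in rad, forces in N, time in s.
With the tool pointing down it reaches from about 350 to 875 mm from the base axis. Payload 4.2 kg.
Tool frame: the origin (TCP) lies at the very end of the fingers, on their centre line; the grasp point (between the pads) lies 19 mm behind it; z points along the fingers, y is the line along which they close (so a half turn about z gives the same grasp; the last joint's range is limited). The gripper opens to 85 mm and grips with 20 to 120 N. Pads are 22 mm wide; open, the fingers measure 114 mm over their backs; the gripper's body (76 mm by 85 mm) begins 54 mm behind the grasp point. The pads swing forward as they close: fully open they stand 13 mm farther back than shut.
Start: joints at [-0.939, 0.385, 0.008, 0, -1.194, -0.259], TCP at [227.654, -582.042, 231.312] pointing down, gripper open.
Joint ranges: [-3.14, 3.14], [-1.21, 2.06], [-1.07, 1.41], [-3.16, 2.05], [-2.99, -0.16], [-3.1, 3.1]. Speed limits (rad/s): [2.79, 2.79, 3.14, 3.14, 3.14, 3.14].

### API

Orientations are given as a unit quaternion [x, y, z, w].
In Python, from bench import monitor, get_image, camera_info, job_done gives the robot as it stands.
- The arm moves only by the tool send_rows, never from a script. Its argument "series" is a list of rows, each a list of 3 entries, a list of its own where there are three numbers: the shift along the tool's x, y, z in mm, then the turn, a rotation vector about the tool's x, y, z in rad, then the finger opening in mm, from 0 to 85.4. A call has 1 to 8 rows; each row shifts and turns the commanded pose from where the row before left it, along the tool's axes as they then stand; what a row does not reach is not made up. A row lasts 1/10 s, in which the tool goes at most 50 mm and 8.59 degrees, less where a joint would pass 70% of its speed; a pose out of reach is approached as far as the arm can. A call with a gripper value outside its range is refused whole. The fingers move at their own pace and stop on an object; the grip force is fixed at half the most. Time passes only in rows, so rows that do not move let the fingers close. It gives the time, the measured TCP pose, the force, the opening and the grip force at its end, in the units of the state.
- monitor.read_state(): the state, without advancing time (a new reading comes with each control period).
- get_image(name): name is "scene" or "top"; returns the picture (480x640x3 uint8, red, green, blue); there is no depth.
- camera_info(name): a dict with "intrinsics" (3x3 intrinsics, pixels), "dist_coeffs" ([k1, k2, p1, p2, k3] as OpenCV has them; the pictures are not rectified), "R" (3x3) and "t" (3): a world point X has camera coordinates R X + t. Camera axes: x right, y down, z forward; pixel columns grow to the right and rows downward; lengths in mm; the calibration is good to about 2 mm. A picture is of the moment at which its call begins. camera_info takes no time and is no camera call.
- job_done(): hands the job in; it is judged then, once.
The state is a dict: "clock": time; "joints": joint angles; "joint_vel": joint speeds; "joint_efforts": joint torques, N m; "position": TCP position; "ee_rot": TCP orientation; "contact_force": force on the tool from outside, world axes, zero at the start; "wrist_torque": the same for the moment, N m; "gripper_width": finger opening in mm; "grasp_force": force on a finger pad.
Only numpy, scipy, OpenCV 4.12 (cv2) and the standard library are available. Lean on these libraries where they do the work, as an engineer would, in place of code of your own. Each camera call takes 0.05 s, during which the arm holds its last target. There are 200 camera calls.

### The job

Switch the vortex mixer on first, and only then mix every lacquer jar on the bench, the tallest first and so on down to the shortest, since the tall ones need the longest to let their bubbles rise: keep hold of each jar, upright, press it straight down on the middle of the rubber head until the head is fully down, and keep it down for four seconds. Stand all the jars upright well on the dark rubber mat, switch the mixer off again, and leave the bowl, block and tape where they are.

Things in the scene. Friction and masses are not known exactly. Their poses are not given: they have to be found in the camera images.
- mixer: the vortex mixer, a grey two-level machine fixed to the bench; origin under its centre; its x runs from the low control ledge to the high motor block, y to its left. 130 mm wide. The ledge, 48 mm high, covers x = -95 to -25 mm; the motor block, 84 mm high, x = -25 to +93 mm. A fixed speed knob, 18 mm across, stands 12 mm high on the ledge at x = -66, y = -46
- pad_top (a point): centre of the flat top of the mixer's round rubber head, 76 mm across, on the motor block at mixer x = +30, y = 0; 115 mm above the bench when up; it moves down with the head. Jars are pressed straight down on it
- pad (a joint): how far the rubber head is pressed down: 0 up, 0.008 m fully down against its stop. Spring: it begins to move at about 2 N, is fully down at about 10 N; it springs back when let go. The tallest jar's weight alone moves it only about 1 mm
- switch (a joint): the mixer's metal toggle on its control ledge: 0 is off (leaning 0.4 rad to the mixer's +y side), 0.8 rad is on (leaning 0.4 rad to the mixer's -y side). Over-centre action: push it past upright (0.4) and it snaps over and stays; needs up to about 1 N at the tip. Pivot at mixer x = -62, y = 0, 51 mm above the bench, hinged about the mixer's x
- switch_tip (a point): end of the toggle, a paddle 12 mm wide in mixer x, 8 mm thick, its end 37 mm from the pivot (this point at 36 mm); about 85 mm above the bench
- mat: flat dark grey rubber mat fixed on the bench, 340 x 180 mm (long side its x), 3 mm thick, no rim; origin under its centre
- block: small black polishing block, 70 x 32 x 25 mm, about 140 g, loose, a bystander
- bowl: dark green lacquered bowl, 116 mm across, 55 mm high, loose, a bystander
- tape: roll of masking tape lying flat, 90 mm across, 20 mm high, loose, a bystander
- jar_a: the tallest lacquer jar, closed, amber glass with a black screw cap: 80 mm tall over the cap, 60 mm across, straight sided (the cap, its top quarter, 4 to 5 mm narrower), about 260 g, bottom-heavy; origin at the centre of its underside, z up through the cap. May be absent (None)
- jar_b: the second tallest lacquer jar, closed, amber glass with a black screw cap: 66 mm tall over the cap, 53 mm across, straight sided (the cap, its top quarter, 4 to 5 mm narrower), about 180 g, bottom-heavy; origin at the centre of its underside, z up through the cap. May be absent (None)
- jar_c: the third tallest lacquer jar, closed, amber glass with a black screw cap: 54 mm tall over the cap, 46 mm across, straight sided (the cap, its top quarter, 4 to 5 mm narrower), about 120 g, bottom-heavy; origin at the centre of its underside, z up through the cap. May be absent (None)
- jar_d: the shortest lacquer jar, closed, amber glass with a black screw cap: 42 mm tall over the cap, 40 mm across, straight sided (the cap, its top quarter, 4 to 5 mm narrower), about 80 g, bottom-heavy; origin at the centre of its underside, z up through the cap. May be absent (None)
There are look-alikes about, which are no part of the job. Leave any pink look-alike of the jar_b alone.

How it is judged (in metres and radians):
On the way, in this order (a step that is already met when the one before it is completed fails the run):
1. the mixer is switched on (value of joint switch above 0.65 rad), for 0.2 s.
2. the tallest jar (if there), held upright in the gripper, presses the rubber head fully down (at least 6.2 of its 8 mm) for three seconds (contact force between jar_a and pad above 3 N and height (world z) of jar_a below 0.1088 m and angle between jar_a's own z axis and vertical below 0.2 rad and horizontal distance between jar_a and pad_top below 0.03 m and contact force between the fingers and jar_a above 1 N and z of the grasp point in the frame of jar_a below 0.092 m), for 3 s.
3. the second tallest jar (if there), held upright in the gripper, presses the rubber head fully down (at least 6.2 of its 8 mm) for three seconds (contact force between jar_b and pad above 3 N and height (world z) of jar_b below 0.1088 m and angle between jar_b's own z axis and vertical below 0.2 rad and horizontal distance between jar_b and pad_top below 0.03 m and contact force between the fingers and jar_b above 1 N and z of the grasp point in the frame of jar_b below 0.078 m), for 3 s.
4. the third tallest jar (if there), held upright in the gripper, presses the rubber head fully down (at least 6.2 of its 8 mm) for three seconds (contact force between jar_c and pad above 3 N and height (world z) of jar_c below 0.1088 m and angle between jar_c's own z axis and vertical below 0.2 rad and horizontal distance between jar_c and pad_top below 0.03 m and contact force between the fingers and jar_c above 1 N and z of the grasp point in the frame of jar_c below 0.066 m), for 3 s.
5. the shortest jar (if there), held upright in the gripper, presses the rubber head fully down (at least 6.2 of its 8 mm) for three seconds (contact force between jar_d and pad above 3 N and height (world z) of jar_d below 0.1088 m and angle between jar_d's own z axis and vertical below 0.2 rad and horizontal distance between jar_d and pad_top below 0.03 m and contact force between the fingers and jar_d above 1 N and z of the grasp point in the frame of jar_d below 0.054 m), for 3 s.
At the end, for the whole second after the job is handed in: the toggle is off (within 0.15 rad); every jar present stands on the mat with the middle of its base at least 15 mm inside the mat's edges, upright within 0.12 rad, released and at rest; bowl, block and tape within 5 cm of where they were (value of joint switch below 0.15 rad and x of jar_a in the frame of mat between -0.155 and 0.155 m and y of jar_a in the frame of mat between -0.075 and 0.075 m and z of each of jar_a, jar_b, jar_c, jar_d in the frame of mat below 0.01 m and angle between each of jar_a, jar_b, jar_c, jar_d's own z axis and vertical below 0.12 rad and linear speed of each of jar_a, jar_b, jar_c, jar_d below 0.03 m/s and contact force between the fingers and jar_a below 0.1 N and x of jar_b in the frame of mat between -0.155 and 0.155 m and y of jar_b in the frame of mat between -0.075 and 0.075 m and contact force between the fingers and jar_b below 0.1 N and x of jar_c in the frame of mat between -0.155 and 0.155 m and y of jar_c in the frame of mat between -0.075 and 0.075 m and contact force between the fingers and jar_c below 0.1 N and x of jar_d in the frame of mat between -0.155 and 0.155 m and y of jar_d in the frame of mat between -0.075 and 0.075 m and contact force between the fingers and jar_d below 0.1 N); the robot touches nothing.
It fails at once if the block is shifted more than 5 cm (distance of block from where it was at the start of the episode above 0.05 m).
It fails at once if the bowl is shifted more than 5 cm (distance of bowl from where it was at the start of the episode above 0.05 m).
It fails at once if the tape is shifted more than 5 cm (distance of tape from where it was at the start of the episode above 0.05 m).
It fails at once if the rubber head is pressed down while the mixer is off (value of joint pad above 0.005 m and value of joint switch below 0.4 rad).
It fails at once if a jar falls off the bench (height (world z) of any of jar_a, jar_b, jar_c, jar_d below -0.05 m).
Of jar_a, jar_b, jar_c, jar_d only 3 to 4 are there at a start; the rules pass over those that are not, and their reading is None.
At some moment in a run one of jar_a, jar_b, jar_c, jar_d may be knocked a few centimetres aside while the robot is not near it.
It also fails if it takes over 210 s, if anything falls off the work surface, if the arm or the gripper's body presses on something with over 40 N, if the wrist force passes 120 N, or if a joint passes its speed limit or range.

## Working session

There is one attempt and no reset: what is moved stays moved. The work goes in short steps, Python scripts to look and compute and a tool call to move; the robot and the scene stay as the last step left them, time stands still between calls to the robot, and variables do not carry over. Pictures are saved under pics/ and viewed, at most 14 in all, crops included, and the job is handed in when it is done.

Besides the shell and the picture viewer there is one more tool, called as name(argument=value, ...), one argument or row to a line, values as JSON. send_rows: Moves the arm, as the interface text tells. Its arguments: {"type":"object","properties":{"series":{"type":"array"}},"required":["series"]}

```bash
mkdir -p pics
cat > h.py <<'E'
import numpy as np, cv2
from bench import monitor, get_image, camera_info, job_done
def save(n,f):
    im=get_image(n); cv2.imwrite('pics/'+f,im[:,:,::-1]); return im
def ray(n,uv):
    c=camera_info(n); K=np.array(c['intrinsics']);D=np.array(c['dist_coeffs']);R=np.array(c['R']);t=np.array(c['t']).ravel()
    p=cv2.undistortPoints(np.array(uv,float).reshape(-1,1,2),K,D).reshape(-1,2)
    d=np.c_[p,np.ones(len(p))]@R
    return -R.T@t, d
def onz(n,uv,z):
    o,d=ray(n,uv); return o+d*((z-o[2])/d[:,2])[:,None]
def proj(n,X):
    c=camera_info(n); 
    return cv2.projectPoints(np.array(X,float).reshape(-1,3),cv2.Rodrigues(np.array(c['R']))[0],np.array(c['t'],float),np.array(c['intrinsics']),np.array(c['dist_coeffs']))[0].reshape(-1,2)
def tri(uvs,uvt):
    o1,d1=ray('scene',[uvs]);o2,d2=ray('top',[uvt]);d1=d1[0]/np.linalg.norm(d1[0]);d2=d2[0]/np.linalg.norm(d2[0])
    A=np.c_[d1,-d2];s=np.linalg.lstsq(A,o2-o1,rcond=None)[0]
    a=o1+s[0]*d1;b=o2+s[1]*d2
    return (a+b)/2,np.linalg.norm(a-b)
E
python3 - <<'E'
from h import *
np.set_printoptions(suppress=True,precision=3)
for n in('scene','top'):
    save(n,n+'0.png');print(n,ray(n,[[320,240]]),camera_info(n)['intrinsics'])
print(monitor.read_state())
E
```

```text
scene (array([ 934.873, -551.048,  625.729]), array([[-0.415,  0.662, -0.625]])) [[463.897   0.    320.259]
 [  0.    463.897 243.011]
 [  0.      0.      1.   ]]
top (array([ 487.599,   -9.782, 1063.123]), array([[ 0.115,  0.009, -0.993]])) [[487.029   0.    316.501]
 [  0.    487.029 242.094]
 [  0.      0.      1.   ]]
{'clock': 0.1, 'joints': array([-0.939,  0.385,  0.007, -0.   , -1.194, -0.259]), 'joint_vel': array([-0.001, -0.   ,  0.002,  0.002, -0.001,  0.002]), 'joint_efforts': array([ -0.001, -39.332,  18.893,   4.198,  -0.003,   0.   ]), 'position': array([ 227.464, -581.563,  230.327]), 'ee_rot': array([-0.185,  0.983,  0.001, -0.   ]), 'contact_force': array([0.296, 0.248, 0.743]), 'wrist_torque': array([ 0.049, -0.052,  0.08 ]), 'grasp_force': 0.0, 'gripper_width': 85.39914215580681}
```

View pics/scene0.png

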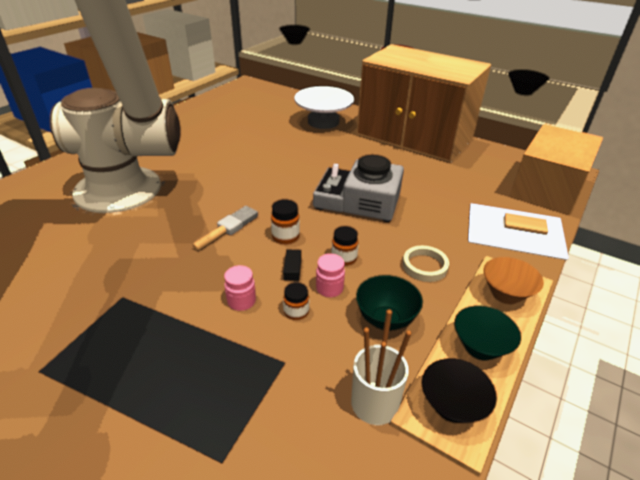

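View pics/top0.png

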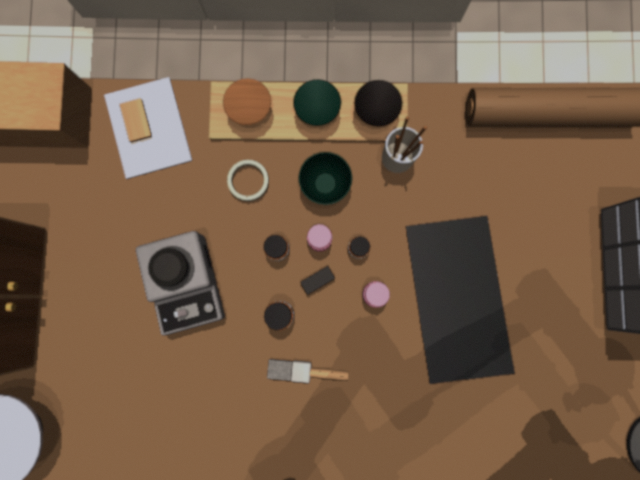

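The scene view shows three amber jars: (285,220), (345,244) and (296,300). There are also two pink look-alikes (240,287) and (330,275), the mixer at (360,187) and the mat at (165,370). In the top view the same jars are at (278,316), (276,247) and (360,247), the mat is around (460,298), the mixer head at (170,268) and the toggle at (182,312).

Run:
```python
from h import *
np.set_printoptions(suppress=True,precision=1)
T=cv2.imread('pics/top0.png');S=cv2.imread('pics/scene0.png')
def blob(im,box,th):
    x0,y0,x1,y1=box; g=im[y0:y1,x0:x1].max(axis=2); m=(g<th).astype(np.uint8)
    cs,_=cv2.findContours(m,cv2.RETR_EXTERNAL,cv2.CHAIN_APPROX_NONE);c=max(cs,key=cv2.contourArea)
    return c+np.array([x0,y0])
for nm,bt,bs in(('J1',(255,295,302,338),(268,195,304,225)),('J2',(258,230,294,264),(328,222,362,248)),('J3',(345,232,376,262),(280,280,312,306))):
    for th in (50,60,70):
        c=blob(T,bt,th);ct,rt=cv2.minEnclosingCircle(c)
        s=blob(S,bs,th);x,y,w,h=cv2.boundingRect(s)
        # cap top ellipse: width w, vertical semi = w/2*sin(elev)
        o,d=ray('scene',[[x+w/2,y+w*.3]]);el=-d[0][2]/np.linalg.norm(d[0])
        uv=[x+(w-1)/2,y+w/2*el]
        P,e=tri(uv,ct)
        z=P[2];rad=np.linalg.norm(onz('top',[[ct[0]+rt,ct[1]]],z)-onz('top',[ct],z))
        print(nm,th,np.array(ct),rt,(x,y,w,h),P,'err%.1f diam%.1f'%(e,2*rad))
# mat
m=cv2.inRange(T[205:395,395:520],(0,0,0),(45,45,45));cs,_=cv2.findContours(m,0,2);c=max(cs,key=cv2.contourArea)+np.array([395,205])
r=cv2.minAreaRect(c);b=cv2.boxPoints(r);print('mat',r);print(onz('top',b,3))
a=cv2.resize(T[220:345,120:310],None,fx=4,fy=4,interpolation=2);cv2.imwrite('pics/z1.png',a)
b=cv2.resize(S[145:225,265:415],None,fx=5,fy=5,interpolation=2);cv2.imwrite('pics/z2.png',b)
```

```text
J1 50 [277.7 316. ] 12.837695121765137 (273, 200, 24, 20) [448.   81.7  75.8] err1.8 diam51.5
J1 60 [277.6 316.3] 13.471243858337402 (273, 200, 24, 20) [447.7  82.   75.5] err2.0 diam54.1
J1 70 [277.4 316.4] 14.147028923034668 (272, 200, 26, 20) [447.3  82.6  73.6] err1.9 diam56.9
J2 50 [275.  246.4] 10.627752304077148 (334, 227, 23, 18) [589.5  92.2  60. ] err0.6 diam44.1
J2 60 [275.1 246.3] 11.137747764587402 (334, 227, 23, 18) [589.6  92.   60.1] err0.6 diam46.2
J2 70 [275.1 246.2] 11.536429405212402 (334, 227, 23, 18) [589.8  91.9  60.3] err0.5 diam47.8
J3 50 [359.4 246.6] 9.022490501403809 (285, 283, 22, 20) [593.1 -83.2  48.3] err1.0 diam37.7
J3 60 [359.2 246.2] 9.519816398620605 (285, 280, 22, 23) [593.  -82.5  55.2] err0.6 diam39.5
J3 70 [359.4 246.6] 10.026412010192871 (285, 280, 23, 23) [593.1 -82.5  54.3] err2.1 diam41.6
mat ((463.1002197265625, 321.8349304199219), (113.7276840209961, 83.02120971679688), 81.46923065185547)
[[ 544.7 -204.4    3. ]
 [ 574.4 -380.5    3. ]
 [ 338.6 -408.9    3. ]
 [ 309.  -237.9    3. ]]
```

View pics/z1.png

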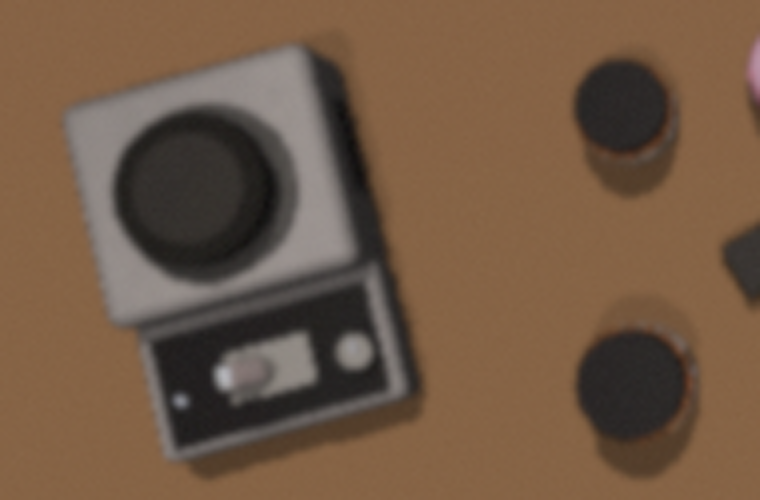

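View pics/z2.png

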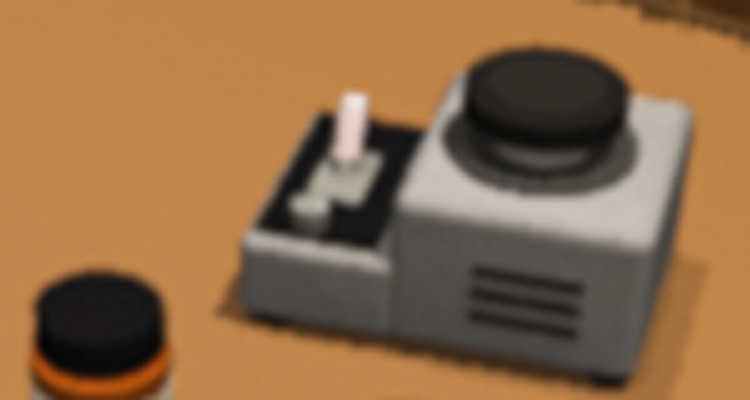

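Zooms: head top centre is at about (191,182) in z1, the motor block corners are clear, and the toggle leans left, which is mixer +y and so off. The jars match a, b and c; jar_d looks absent.

Run:
```python
from h import *
np.set_printoptions(suppress=True,precision=1)
z1=lambda p:np.array(p)/4+[120-.4,220-.4]
z2=lambda p:np.array(p)/5+[265-.4,145-.4]
pt=z1([191,182])
x,y,w=465,47,165
o,d=ray('scene',[z2([547,85])]);el=-d[0][2]/np.linalg.norm(d[0])
print('pad tri',tri(z2([547.5,47+w/2*el]),pt),'at115',onz('top',[pt],115))
c=onz('top',z1(np.array([[65,110],[303,42],[358,255],[115,325]])),84);print('corners',c)
e=[c[1]-c[0],c[2]-c[3],c[0]-c[3],c[1]-c[2]]
for v in e: print(np.linalg.norm(v),np.degrees(np.arctan2(v[1],v[0])))
print('block centre',c.mean(0))
print('ledge corners',onz('top',z1([[168,460],[412,395],[383,265]]),48))
print('tip',onz('top',[z1([228,376])],85),'tri',tri(z2([355,96]),z1([228,376])),'knob',onz('top',[z1([354,350])],60))
for n,p,h in(('a',[277.5,316.2],80),('b',[275.1,246.3],66),('c',[359.4,246.5],54)): print(n,onz('top',[p],h), proj('scene',[*onz('top',[p],h)[0]]))
m=onz('top',[[407,226],[487,217],[513,374],[430,382]],3);print('mat',m,m.mean(0))
print('pinks',onz('top',[[319.5,237],[376.5,294]],66),'block',onz('top',[[317,280]],25))
```

```text
pad tri (array([543. , 295.1, 114.2]), np.float64(1.5754777499972623)) at115 [[543.6 295.3 115. ]]
corners [[580.9 370.6  84. ]
 [617.4 252.3  84. ]
 [510.2 219.8  84. ]
 [473.5 339.2  84. ]]
123.8631116621863 -72.81880127968451
124.9581379498154 -72.95913236736256
111.79196953468636 16.289291797971547
112.08633584049834 16.85122719988268
block centre [545.5 295.5  84. ]
ledge corners [[404.8 320.9  48. ]
 [439.6 197.2  48. ]
 [506.  215.   48. ]]
tip [[449.3 281.4  85. ]] tri (array([449.8, 281.7,  85.3]), np.float64(1.2011459423587556)) knob [[462.4 225.3  60. ]]
a [[447.2  81.1  80. ]] [[283.5 205.2]]
b [[588.8  91.2  66. ]] [[344.4 231.8]]
c [[592.4 -83.1  54. ]] [[294.9 288.3]]
mat [[ 644.6 -190.5    3. ]
 [ 667.  -363.9    3. ]
 [ 334.4 -409.6    3. ]
 [ 313.5 -237.     3. ]] [ 489.9 -300.2    3. ]
pinks [[ 609.6    0.1   66. ]
 [ 494.8 -117.6   66. ]] block [[522.4   4.2  25. ]]
```

```bash
cat >> h.py <<'E'
from scipy.spatial.transform import Rotation as Ro
def plan(p,yaw=None):
    s=monitor.read_state();R=Ro.from_quat(s['ee_rot']);M=R.as_matrix()
    th=np.degrees(np.arctan2(M[1,0],M[0,0]))%360
    print('clock %.1f'%s['clock'],'pos',s['position'].round(1),'yaw %.1f'%th,'w %.1f'%s['gripper_width'],'F',s['contact_force'].round(1),'gf %.1f'%s['grasp_force'])
    if yaw is not None:
        T=Ro.from_matrix(np.c_[[np.cos(yaw),np.sin(yaw),0],[np.sin(yaw),-np.cos(yaw),0],[0,0,-1]])
        print('turn',(R.inv()*T).as_rotvec().round(4)); M=T.as_matrix()
    cur=s['position']
    for q in np.array(p,float).reshape(-1,3):
        d=M.T@(q-cur);print('to',q.round(1),'shift',d.round(1),'n>=%.1f'%(np.linalg.norm(d)/45));cur=q
def mix(x,y,z):
    a=np.radians(16.8);c,s=np.cos(a),np.sin(a);o=np.array([543.4,295.3])-30*np.array([c,s])
    return [o[0]+c*x-s*y,o[1]+s*x+c*y,z]
E
python3 - <<'E'
from h import *
plan([[450,0,230],mix(-62,60,160),mix(-62,60,73),mix(-62,26,73),mix(-62,12,73)],np.radians(196.8))
E
```

```text
clock 0.1 pos [ 227.5 -581.6  230.3] yaw 201.4 w 85.4 F [0.3 0.2 0.7] gf 0.0
turn [ 0.002  -0.0002  0.0794]
to [450.   0. 230.] shift [-3.811e+02  4.924e+02  3.000e-01] n>=13.8
to [438.  326.1 160. ] shift [-82.8 315.7  70. ] n>=7.4
to [438.  326.1  73. ] shift [ 0.  0. 87.] n>=1.9
to [447.8 293.6  73. ] shift [ -0. -34.   0.] n>=0.8
to [451.9 280.2  73. ] shift [  0. -14.   0.] n>=0.3
```

send_rows(
  series=[
    [[0,0,0],[0.002,0,0.079],0],
    [[-23.8,30.8,0],[0,0,0],0],
    [[-23.8,30.8,0],[0,0,0],0],
    [[-23.8,30.8,0],[0,0,0],0],
    [[-23.8,30.8,0],[0,0,0],0],
    [[-23.8,30.8,0],[0,0,0],0],
    [[-23.8,30.8,0],[0,0,0],0],
    [[-23.8,30.8,0],[0,0,0],0],
  ],
)

```text
clock: 0.9
position: [324.7, -325.8, 230.6]
ee_rot: [-0.146, 0.989, -0.001, 0.0]
contact_force: [1.1, -0.1, -0.2]
gripper_width: -0.1
grasp_force: 0.0
```

send_rows(
  series=[
    [[-23.8,30.8,0],[0,0,0],0],
    [[-23.8,30.8,0],[0,0,0],0],
    [[-23.8,30.8,0],[0,0,0],0],
    [[-23.8,30.8,0],[0,0,0],0],
    [[-23.8,30.8,0],[0,0,0],0],
    [[-23.8,30.8,0],[0,0,0],0],
    [[-23.8,30.8,0],[0,0,0],0],
    [[-23.8,30.8,0],[0,0,0],0],
  ],
)

```text
clock: 1.7
position: [435.5, -34.8, 230.3]
ee_rot: [-0.146, 0.989, -0.001, 0.0]
contact_force: [-0.6, -0.0, 0.8]
gripper_width: 0.0
grasp_force: 0.0
```

send_rows(
  series=[
    [[-10.3,39.5,8.7],[0,0,0],0],
    [[-10.3,39.5,8.7],[0,0,0],0],
    [[-10.3,39.5,8.7],[0,0,0],0],
    [[-10.3,39.5,8.7],[0,0,0],0],
    [[-10.3,39.5,8.7],[0,0,0],0],
    [[-10.3,39.5,8.7],[0,0,0],0],
    [[-10.3,39.5,8.7],[0,0,0],0],
    [[-10.3,39.5,8.7],[0,0,0],0],
  ],
)

```text
clock: 2.5
position: [422.4, 291.2, 159.6]
ee_rot: [-0.147, 0.989, -0.001, -0.0]
contact_force: [0.3, -0.2, -0.4]
gripper_width: -0.2
grasp_force: 0.0
```

Run:
```python
from h import *
plan([mix(-62,60,73),mix(-62,26,73),mix(-62,12,73)],np.radians(196.8))
save('top','t1.png')
```

```text
clock 2.5 pos [422.4 291.2 159.6] yaw 196.8 w -0.2 F [ 0.3 -0.2 -0.4] gf 0.0
turn [-0.0023 -0.0005  0.0009]
to [438.  326.1  73. ] shift [-25.   28.9  86.6] n>=2.1
to [447.8 293.6  73. ] shift [ -0. -34.   0.] n>=0.8
to [451.9 280.2  73. ] shift [  0. -14.   0.] n>=0.3
```

send_rows(
  series=[
    [[0,0,0],[0,0,0],0],
    [[0,0,0],[0,0,0],0],
    [[0,0,0],[0,0,0],0],
  ],
)

```text
clock: 2.85
position: [422.9, 288.8, 160.3]
ee_rot: [-0.146, 0.989, -0.001, 0.0]
contact_force: [-0.0, -0.5, 0.2]
gripper_width: -0.2
grasp_force: 0.0
```

Run:
```python
from h import *
plan([mix(-62,60,73),mix(-62,26,73),mix(-62,12,73)],np.radians(196.8))
```

```text
clock 2.9 pos [422.9 288.8 160.3] yaw 196.8 w -0.2 F [-0.  -0.5  0.2] gf 0.0
turn [-0.002  -0.0001 -0.0005]
to [438.  326.1  73. ] shift [-25.2  31.4  87.3] n>=2.1
to [447.8 293.6  73. ] shift [ -0. -34.   0.] n>=0.8
to [451.9 280.2  73. ] shift [  0. -14.   0.] n>=0.3
```

send_rows(
  series=[
    [[-12.6,15.7,0],[0,0,0],0],
    [[-12.6,15.7,0],[0,0,0],0],
    [[0,0,22],[0,0,0],0],
    [[0,0,22],[0,0,0],0],
    [[0,0,22],[0,0,0],0],
    [[0,0,21],[0,0,0],0],
    [[0,0,0],[0,0,0],0],
    [[0,-20,0],[0,0,0],0],
  ],
)

```text
clock: 3.65
position: [444.5, 308.5, 73.8]
ee_rot: [-0.147, 0.989, -0.001, 0.001]
contact_force: [0.4, 0.1, 0.6]
gripper_width: -0.2
grasp_force: 0.0
```

send_rows(
  series=[
    [[0,-5,0],[0,0,0],0],
    [[0,-5,0],[0,0,0],0],
    [[0,-4,0],[0,0,0],0],
    [[0,-4,0],[0,0,0],0],
    [[0,-4,0],[0,0,0],0],
    [[0,0,0],[0,0,0],0],
  ],
)

```text
clock: 4.25
position: [450.0, 286.0, 73.0]
ee_rot: [-0.146, 0.989, -0.001, -0.0]
contact_force: [-0.1, -0.6, 0.4]
gripper_width: -0.4
grasp_force: 0.0
```

send_rows(
  series=[
    [[0,-4,0],[0,0,0],0],
    [[0,-3,0],[0,0,0],0],
    [[0,0,0],[0,0,0],0],
    [[0,0,0],[0,0,0],0],
  ],
)

```text
clock: 4.65
position: [452.2, 279.9, 73.1]
ee_rot: [-0.146, 0.989, -0.001, 0.0]
contact_force: [-0.7, -0.1, 0.6]
gripper_width: 0.0
grasp_force: 0.0
```

Run:
```python
from h import *
plan([mix(-62,12,73),mix(-62,60,73)],np.radians(196.8))
im=save('scene','s1.png')
cv2.imwrite('pics/z3.png',cv2.resize(im[130:230,290:420,::-1],None,fx=5,fy=5))
```

```text
clock 4.7 pos [452.2 279.9  73.1] yaw 196.8 w 0.0 F [-0.7 -0.1  0.6] gf 0.0
turn [-0.0021 -0.0001  0.0004]
to [451.9 280.2  73. ] shift [0.3 0.4 0.1] n>=0.0
to [438.  326.1  73. ] shift [ 0. 48.  0.] n>=1.1
```

View pics/z3.png

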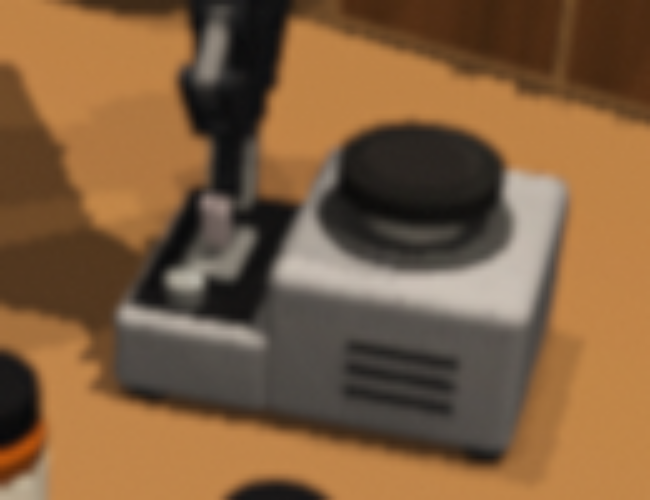

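The toggle at (213,215) now leans left of its earlier direction and has probably snapped over. I'll push a little further, back off and look.

send_rows(
  series=[
    [[0,-3,0],[0,0,0],0],
    [[0,-3,0],[0,0,0],0],
    [[0,0,0],[0,0,0],0],
    [[0,20,0],[0,0,0],0],
    [[0,25,0],[0,0,0],0],
    [[0,10,0],[0,0,0],0],
    [[0,0,-40],[0,0,0],0],
    [[0,0,-40],[0,0,0],0],
  ],
)

```text
clock: 5.5
position: [437.2, 326.4, 152.8]
ee_rot: [-0.147, 0.989, -0.003, -0.001]
contact_force: [1.2, 0.9, 0.9]
gripper_width: 0.1
grasp_force: 0.0
```

send_rows(
  series=[
    [[0,0,-20],[0,0,0],75],
    [[0,0,0],[0,0,-0.142],75],
    [[0,0,0],[0,0,-0.142],75],
    [[0,0,0],[0,0,-0.142],75],
    [[0,0,0],[0,0,-0.142],75],
    [[0,0,0],[0,0,-0.142],75],
    [[0,0,0],[0,0,-0.142],75],
    [[0,0,0],[0,0,-0.142],75],
  ],
)

```text
clock: 6.3
position: [437.9, 326.7, 173.0]
ee_rot: [-0.603, 0.798, -0.001, -0.001]
contact_force: [0.7, 0.8, 0.1]
gripper_width: 74.9
grasp_force: 0.0
```

Run:
```python
from h import *
plan([[447,81,150],[447,81,25]],np.radians(270))
im=save('scene','s2.png')
cv2.imwrite('pics/z4.png',cv2.resize(im[130:230,290:420,::-1],None,fx=5,fy=5))
```

```text
clock 6.3 pos [437.9 326.7 173. ] yaw 254.1 w 74.9 F [0.7 0.8 0.1] gf 0.0
turn [-0.0005 -0.0023 -0.2773]
to [447.  81. 150.] shift [245.7  -9.1  23. ] n>=5.5
to [447.  81.  25.] shift [  0.   0. 125.] n>=2.8
```

View pics/z4.png

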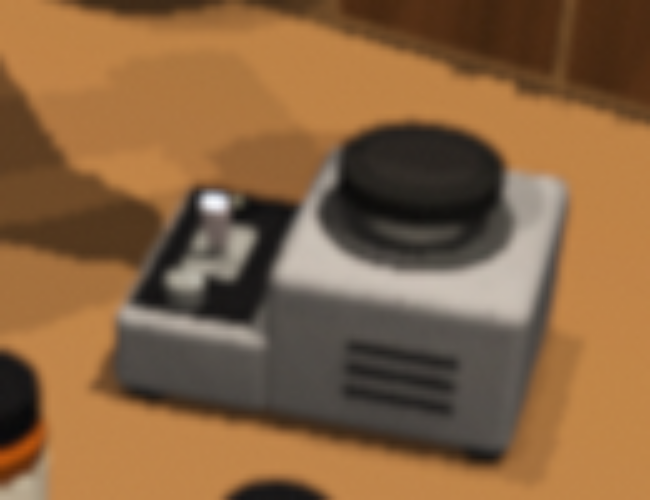

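The paddle tip is now at (213,200) in the crop, leaning left. I'll check this against the projected on-pose and also re-check the jars.

send_rows(
  series=[
    [[0,0,0],[0,-0.002,-0.139],75],
    [[0,0,0],[0,0,-0.138],75],
    [[15,0,0],[0,0,0],75],
    [[25,-1,0],[0,0,0],75],
    [[25,-1,0],[0,0,0],75],
  ],
)

```text
clock: 6.85
position: [439.2, 260.5, 172.9]
ee_rot: [-0.703, 0.711, -0.0, -0.0]
contact_force: [0.7, -0.4, -0.1]
gripper_width: 75.1
grasp_force: 0.0
```

```bash
cat >> h.py <<'E'
def caps():
    T=get_image('top');m=((T.max(axis=2)<60)*255).astype(np.uint8)
    for c in cv2.findContours(m,0,1)[0]:
        (u,v),r=cv2.minEnclosingCircle(c);A=cv2.contourArea(c)
        if 8<r<16 and A>.75*np.pi*(r-.5)**2:
            h=80 if r>12.3 else 66 if r>10.2 else 54
            print('cap',round(u,1),round(v,1),'r%.1f'%r,h,onz('top',[[u,v]],h)[0].round(1))
E
python3 - <<'E'
from h import *
print(proj('scene',[mix(-62,-14,84),mix(-62,14,84)]))
caps();plan([[447,81,150],[447,81,25]],np.radians(270))
E
```

```text
[[332.87868419 170.19932018]
 [335.96519969 164.43250073]]
cap 277.2 316.1 r13.4 80 [447.3  81.7  80. ]
cap 359.2 246.2 r9.4 54 [593.1 -82.7  54. ]
cap 275.1 246.3 r11.1 66 [588.8  91.1  66. ]
clock 6.9 pos [438.2 257.1 172.8] yaw 269.3 w 74.8 F [-1.8 -3.2 -1.1] gf 0.0
turn [ 0.0017 -0.0023 -0.0127]
to [447.  81. 150.] shift [176.1  -8.8  22.8] n>=4.0
to [447.  81.  25.] shift [  0.   0. 125.] n>=2.8
```

send_rows(
  series=[
    [[29,-1.5,0],[0,0,-0.012],80],
    [[29,-1.5,0],[0,0,0],80],
    [[29,-1.5,0],[0,0,0],80],
    [[29,-1.5,0],[0,0,0],80],
    [[29,-1.5,0],[0,0,0],80],
    [[25,-1.5,0],[0,0,0],80],
    [[0,0,0],[0,0,0],80],
    [[0,0,0],[0,0,0],80],
  ],
)

```text
clock: 7.7
position: [449.0, 91.4, 173.3]
ee_rot: [0.708, -0.706, 0.0, -0.001]
contact_force: [-0.0, -0.4, -0.3]
gripper_width: 80.1
grasp_force: 0.0
```

Run:
```python
from h import *
plan([[447,81.3,25]],np.radians(270))
```

```text
clock 7.7 pos [449.   91.4 173.3] yaw 270.1 w 80.1 F [-0.  -0.4 -0.3] gf 0.0
turn [-0.0013  0.0002  0.002 ]
to [447.   81.3  25. ] shift [ 10.1   2.  148.3] n>=3.3
```

send_rows(
  series=[
    [[10,2,0],[0,0,0],80],
    [[0,0,25],[0,0,0],80],
    [[0,0,25],[0,0,0],80],
    [[0,0,25],[0,0,0],80],
    [[0,0,25],[0,0,0],80],
    [[0,0,25],[0,0,0],80],
    [[0,0,23],[0,0,0],80],
    [[0,0,0],[0,0,0],80],
  ],
)

```text
clock: 8.5
position: [445.3, 81.3, 22.7]
ee_rot: [0.709, -0.705, -0.001, 0.003]
contact_force: [0.5, -0.5, -0.7]
gripper_width: 79.9
grasp_force: 0.0
```

send_rows(
  series=[
    [[0,0,0],[0,0,0],40],
    [[0,0,0],[0,0,0],40],
    [[0,0,0],[0,0,0],40],
    [[0,0,0],[0,0,0],40],
    [[0,0,0],[0,0,0],40],
  ],
)

```text
clock: 9.0
position: [448.4, 82.8, 26.4]
ee_rot: [0.709, -0.705, 0.001, -0.002]
contact_force: [-1.2, 2.0, 6.6]
gripper_width: 58.6
grasp_force: 65.1
```

Run:
```python
from h import *
plan([[447,81.3,200],[543.4,295.3,200],[543.4,295.3,145]],np.radians(270))
save('scene','s3.png')
```

```text
clock 9.0 pos [448.4  82.8  26.4] yaw 270.4 w 58.6 F [-1.2  2.   6.6] gf 65.1
turn [-0.0036  0.0014  0.0064]
to [447.   81.3 200. ] shift [   1.5    1.4 -173.6] n>=3.9
to [543.4 295.3 200. ] shift [-214.   -96.4    0. ] n>=5.2
to [543.4 295.3 145. ] shift [ 0.  0. 55.] n>=1.2
```

View pics/s3.png

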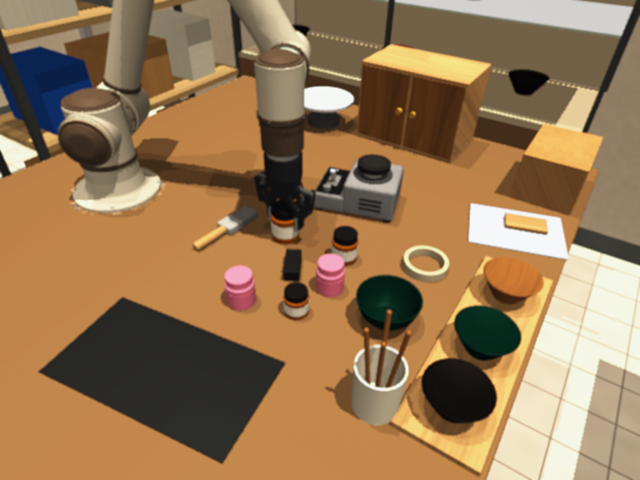

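Jar a at (285,222) is gripped below the cap, with a width of about 60 and 65 N of force.

send_rows(
  series=[
    [[0,0,-15],[0,0,0],40],
    [[0,0,-30],[0,0,0],40],
    [[0,0,-30],[0,0,0],40],
    [[0,0,-30],[0,0,0],40],
    [[0,0,-30],[0,0,0],40],
    [[0,0,-25],[0,0,0],40],
    [[-15,-7,0],[0,0,0],40],
    [[-25,-11,0],[0,0,0],40],
  ],
)

```text
clock: 9.85
position: [464.4, 122.1, 185.1]
ee_rot: [0.708, -0.706, -0.0, -0.001]
contact_force: [0.6, -0.0, -2.3]
gripper_width: 58.5
grasp_force: 65.1
```

send_rows(
  series=[
    [[-25,-11,0],[0,0,0],40],
    [[-25,-11,0],[0,0,0],40],
    [[-25,-11,0],[0,0,0],40],
    [[-25,-11,0],[0,0,0],40],
    [[-25,-11,0],[0,0,0],40],
    [[-25,-11,0],[0,0,0],40],
    [[-10,-4,0],[0,0,0],40],
    [[0,0,0],[0,0,0],40],
  ],
)

```text
clock: 10.65
position: [533.7, 283.7, 183.0]
ee_rot: [0.71, -0.705, -0.0, 0.001]
contact_force: [-0.3, 0.2, -2.2]
gripper_width: 58.7
grasp_force: 65.2
```

send_rows(
  series=[
    [[0,0,0],[0,0,0],40],
    [[0,0,0],[0,0,0],40],
  ],
)

```text
clock: 10.85
position: [533.4, 281.6, 184.9]
ee_rot: [0.709, -0.705, 0.0, 0.0]
contact_force: [-1.4, 0.1, -2.5]
gripper_width: 58.7
grasp_force: 65.2
```

Run:
```python
from h import *
plan([[543.4,295.3,150],[543.4,295.3,130]],np.radians(270))
```

```text
clock 10.8 pos [533.4 281.6 184.9] yaw 270.3 w 58.7 F [-1.4  0.1 -2.5] gf 65.2
turn [ 0.0001 -0.0007  0.0053]
to [543.4 295.3 150. ] shift [-13.7 -10.   34.9] n>=0.9
to [543.4 295.3 130. ] shift [ 0.  0. 20.] n>=0.4
```

send_rows(
  series=[
    [[-13.5,-10,0],[0,0,0],40],
    [[0,0,15],[0,0,0],40],
    [[0,0,15],[0,0,0],40],
    [[0,0,10],[0,0,0],40],
    [[0,0,5],[0,0,0],40],
    [[0,0,3],[0,0,0],40],
    [[0,0,3],[0,0,0],40],
    [[0,0,0],[0,0,0],40],
  ],
)

```text
clock: 11.65
position: [544.4, 295.9, 135.5]
ee_rot: [0.709, -0.705, 0.001, -0.001]
contact_force: [-2.1, -3.2, 5.8]
gripper_width: 58.3
grasp_force: 65.5
```

send_rows(
  series=[
    [[0,0,1],[0,0,0],40],
    [[0,0,0],[0,0,0],40],
    [[0,0,0],[0,0,0],40],
  ],
)

```text
clock: 11.95
position: [544.5, 296.0, 134.8]
ee_rot: [0.709, -0.705, 0.001, -0.001]
contact_force: [-2.5, -3.1, 6.1]
gripper_width: 58.2
grasp_force: 65.6
```

send_rows(
  series=[
    [[0,0,1.5],[0,0,0],40],
    [[0,0,1],[0,0,0],40],
    [[0,0,0],[0,0,0],40],
    [[0,0,0],[0,0,0],40],
  ],
)

```text
clock: 12.35
position: [544.6, 296.1, 133.4]
ee_rot: [0.709, -0.705, 0.001, -0.001]
contact_force: [-4.1, -3.2, 9.5]
gripper_width: 58.4
grasp_force: 66.6
```

send_rows(
  series=[
    [[0,0,1.5],[0,0,0],40],
    [[0,0,1.5],[0,0,0],40],
    [[0,0,0],[0,0,0],40],
    [[0,0,0],[0,0,0],40],
  ],
)

```text
clock: 12.75
position: [544.7, 296.2, 133.3]
ee_rot: [0.71, -0.705, 0.001, -0.002]
contact_force: [-8.3, -5.4, 20.5]
gripper_width: 58.8
grasp_force: 67.7
```

At the stop: position no longer changes and the force rises. Hold for 4 s or more.

send_rows(
  series=[
    [[0,0,0],[0,0,0],40],
    [[0,0,0],[0,0,0],40],
    [[0,0,0],[0,0,0],40],
    [[0,0,0],[0,0,0],40],
    [[0,0,0],[0,0,0],40],
    [[0,0,0],[0,0,0],40],
    [[0,0,0],[0,0,0],40],
    [[0,0,0],[0,0,0],40],
  ],
)

```text
clock: 13.55
position: [544.7, 296.2, 133.3]
ee_rot: [0.71, -0.705, 0.001, -0.002]
contact_force: [-8.0, -4.9, 21.1]
gripper_width: 58.4
grasp_force: 67.7
```

send_rows(
  series=[
    [[0,0,0],[0,0,0],40],
    [[0,0,0],[0,0,0],40],
    [[0,0,0],[0,0,0],40],
    [[0,0,0],[0,0,0],40],
    [[0,0,0],[0,0,0],40],
    [[0,0,0],[0,0,0],40],
    [[0,0,0],[0,0,0],40],
    [[0,0,0],[0,0,0],40],
  ],
)

```text
clock: 14.35
position: [544.7, 296.2, 133.3]
ee_rot: [0.71, -0.705, 0.001, -0.002]
contact_force: [-7.6, -5.0, 20.7]
gripper_width: 58.4
grasp_force: 67.7
```

send_rows(
  series=[
    [[0,0,0],[0,0,0],40],
    [[0,0,0],[0,0,0],40],
    [[0,0,0],[0,0,0],40],
    [[0,0,0],[0,0,0],40],
    [[0,0,0],[0,0,0],40],
    [[0,0,0],[0,0,0],40],
    [[0,0,0],[0,0,0],40],
    [[0,0,0],[0,0,0],40],
  ],
)

```text
clock: 15.15
position: [544.7, 296.1, 133.3]
ee_rot: [0.71, -0.705, 0.001, -0.002]
contact_force: [-7.8, -3.8, 20.7]
gripper_width: 58.9
grasp_force: 67.7
```

send_rows(
  series=[
    [[0,0,0],[0,0,0],40],
    [[0,0,0],[0,0,0],40],
    [[0,0,0],[0,0,0],40],
    [[0,0,0],[0,0,0],40],
    [[0,0,0],[0,0,0],40],
    [[0,0,0],[0,0,0],40],
    [[0,0,0],[0,0,0],40],
    [[0,0,0],[0,0,0],40],
  ],
)

```text
clock: 15.95
position: [544.7, 296.1, 133.3]
ee_rot: [0.71, -0.705, 0.001, -0.002]
contact_force: [-8.7, -4.5, 20.1]
gripper_width: 58.7
grasp_force: 67.7
```

send_rows(
  series=[
    [[0,0,0],[0,0,0],40],
    [[0,0,0],[0,0,0],40],
    [[0,0,0],[0,0,0],40],
    [[0,0,0],[0,0,0],40],
    [[0,0,0],[0,0,0],40],
    [[0,0,0],[0,0,0],40],
    [[0,0,0],[0,0,0],40],
    [[0,0,0],[0,0,0],40],
  ],
)

```text
clock: 16.75
position: [544.7, 296.1, 133.3]
ee_rot: [0.71, -0.705, 0.001, -0.002]
contact_force: [-8.3, -4.6, 21.6]
gripper_width: 58.7
grasp_force: 67.7
```

send_rows(
  series=[
    [[0,0,0],[0,0,0],40],
    [[0,0,0],[0,0,0],40],
    [[0,0,0],[0,0,0],40],
    [[0,0,0],[0,0,0],40],
    [[0,0,-15],[0,0,0],40],
    [[0,0,-20],[0,0,0],40],
    [[0,0,-25],[0,0,0],40],
    [[0,0,-10],[0,0,0],40],
  ],
)

```text
clock: 17.55
position: [545.4, 297.5, 200.2]
ee_rot: [0.709, -0.705, 0.001, -0.003]
contact_force: [0.2, -0.9, -1.3]
gripper_width: 58.6
grasp_force: 65.2
```

```bash
cat >> h.py <<'E'
def mat(x,y,z):
    a=np.arctan2(46.5,331.1);a=np.arctan2(-237+409.6,0) if 0 else a
    c,s=np.cos(a),np.sin(a); return [489.9+c*x-s*y,-300.2+s*x+c*y,z]
E
python3 - <<'E'
from h import *
print(caps())
plan([[470,120,195],[400,-200,195],mat(-100,0,195),mat(-100,0,30)],np.radians(270))
plan([mat(0,0,30),mat(100,0,30)])
E
```

```text
cap 359.2 246.2 r9.4 54 [593.1 -82.7  54. ]
cap 275.2 246.3 r11.1 66 [588.9  91.1  66. ]
None
clock 17.6 pos [545.6 297.6 201. ] yaw 270.4 w 58.3 F [ 0.8  1.  -1.6] gf 65.2
turn [-0.0066  0.0045  0.0064]
to [470. 120. 195.] shift [177.6  75.6   6. ] n>=4.3
to [ 400. -200.  195.] shift [320.  70.   0.] n>=7.3
to [ 390.9 -314.1  195. ] shift [114.1   9.1   0. ] n>=2.5
to [ 390.9 -314.1   30. ] shift [  0.   0. 165.] n>=3.7
clock 17.6 pos [545.6 297.6 201. ] yaw 270.4 w 58.3 F [ 0.8  1.  -1.6] gf 65.2
to [ 489.9 -300.2   30. ] shift [598.2  60.6 167.9] n>=13.9
to [ 588.9 -286.3   30. ] shift [-13.3 -99.1   0.7] n>=2.2
```

send_rows(
  series=[
    [[15,4,0],[0,0,0],40],
    [[30,7.5,0],[0,0,0],40],
    [[30,7.5,0],[0,0,0],40],
    [[30,7.5,0],[0,0,0],40],
    [[30,7.5,0],[0,0,0],40],
    [[30,7.5,0],[0,0,0],40],
    [[30,7.5,0],[0,0,0],40],
    [[30,7.5,0],[0,0,0],40],
  ],
)

```text
clock: 18.4
position: [487.1, 69.0, 196.1]
ee_rot: [0.709, -0.705, -0.0, 0.001]
contact_force: [0.5, 0.5, -3.3]
gripper_width: 58.3
grasp_force: 65.2
```

send_rows(
  series=[
    [[30,7.5,0],[0,0,0],40],
    [[30,7.5,0],[0,0,0],40],
    [[30,7.5,0],[0,0,0],40],
    [[30,7.5,0],[0,0,0],40],
    [[30,7.5,0],[0,0,0],40],
    [[30,7.5,0],[0,0,0],40],
    [[30,7.5,0],[0,0,0],40],
    [[30,7.5,0],[0,0,0],40],
  ],
)

```text
clock: 19.2
position: [428.4, -170.7, 196.1]
ee_rot: [0.709, -0.705, -0.001, 0.0]
contact_force: [1.3, 0.2, -1.6]
gripper_width: 58.8
grasp_force: 65.2
```

send_rows(
  series=[
    [[30,7.5,0],[0,0,0],40],
    [[30,7.5,0],[0,0,0],40],
    [[30,7.5,0],[0,0,0],40],
    [[30,7.5,0],[0,0,0],40],
    [[15,4,0],[0,0,0],40],
    [[0,0,0],[0,0,0],40],
    [[0,0,0],[0,0,0],40],
  ],
)

```text
clock: 19.9
position: [395.9, -304.5, 196.3]
ee_rot: [0.709, -0.706, -0.001, -0.0]
contact_force: [0.1, -0.2, -2.0]
gripper_width: 58.7
grasp_force: 65.2
```

Run:
```python
from h import *
plan([mat(-100,0,30)],np.radians(270))
```

```text
clock 19.9 pos [ 395.9 -304.5  196.3] yaw 270.3 w 58.7 F [ 0.1 -0.2 -2. ] gf 65.2
turn [0.0009 0.0014 0.0045]
to [ 390.9 -314.1   30. ] shift [  9.6   5.1 166.3] n>=3.7
```

send_rows(
  series=[
    [[9.5,5,0],[0,0,0],40],
    [[0,0,30],[0,0,0],40],
    [[0,0,30],[0,0,0],40],
    [[0,0,30],[0,0,0],40],
    [[0,0,30],[0,0,0],40],
    [[0,0,25],[0,0,0],40],
    [[0,0,12],[0,0,0],40],
    [[0,0,4],[0,0,0],40],
  ],
)

```text
clock: 20.7
position: [391.5, -313.6, 35.0]
ee_rot: [0.71, -0.705, -0.001, 0.0]
contact_force: [-0.8, 0.8, -2.8]
gripper_width: 58.7
grasp_force: 65.1
```

send_rows(
  series=[
    [[0,0,2.5],[0,0,0],40],
    [[0,0,2.5],[0,0,0],40],
    [[0,0,0],[0,0,0],40],
    [[0,0,0],[0,0,0],40],
  ],
)

```text
clock: 21.1
position: [392.8, -314.3, 32.2]
ee_rot: [0.709, -0.705, 0.001, -0.001]
contact_force: [-0.4, -0.5, -2.2]
gripper_width: 58.5
grasp_force: 65.1
```

send_rows(
  series=[
    [[0,0,1.5],[0,0,0],40],
    [[0,0,1.5],[0,0,0],40],
    [[0,0,0],[0,0,0],40],
    [[0,0,0],[0,0,0],40],
  ],
)

```text
clock: 21.5
position: [392.7, -314.4, 29.4]
ee_rot: [0.709, -0.705, 0.001, -0.0]
contact_force: [-1.2, 1.4, 5.9]
gripper_width: 58.6
grasp_force: 66.1
```

Contact. Release and go up.

send_rows(
  series=[
    [[0,0,0],[0,0,0],75],
    [[0,0,0],[0,0,0],75],
    [[0,0,0],[0,0,0],75],
    [[0,0,-10],[0,0,0],75],
    [[0,0,-25],[0,0,0],75],
    [[0,0,-30],[0,0,0],75],
    [[0,0,-30],[0,0,0],75],
    [[0,0,-30],[0,0,0],75],
  ],
)

```text
clock: 22.3
position: [392.1, -314.2, 155.5]
ee_rot: [0.709, -0.705, 0.001, -0.0]
contact_force: [-0.2, -0.4, -0.6]
gripper_width: 74.8
grasp_force: 0.0
```

send_rows(
  series=[
    [[-15,-8,-10],[0,0,0],75],
    [[-30,-15,0],[0,0,0],75],
    [[-30,-15,0],[0,0,0],75],
    [[-30,-15,0],[0,0,0],75],
    [[-30,-15,0],[0,0,0],75],
    [[-30,-15,0],[0,0,0],75],
    [[-30,-15,0],[0,0,0],75],
    [[-30,-15,0],[0,0,0],75],
  ],
)

```text
clock: 23.1
position: [504.3, -87.2, 164.5]
ee_rot: [0.709, -0.705, 0.001, -0.001]
contact_force: [0.7, 0.5, -0.5]
gripper_width: 75.1
grasp_force: 0.0
```

Run:
```python
from h import *
caps();save('top','t2.png')
plan([[588.8,91.1,165]],np.radians(270))
```

```text
cap 359.5 246.5 r9.9 54 [592.4 -83.3  54. ]
cap 274.9 246.3 r11.5 66 [588.8  91.7  66. ]
clock 23.2 pos [505.8 -85.9 164.5] yaw 270.6 w 75.2 F [ 0.3 -0.6 -0.5] gf 0.0
turn [-0.0033  0.0001  0.0103]
to [588.8  91.1 165. ] shift [-177.   -83.    -0.5] n>=4.3
```

View pics/t2.png

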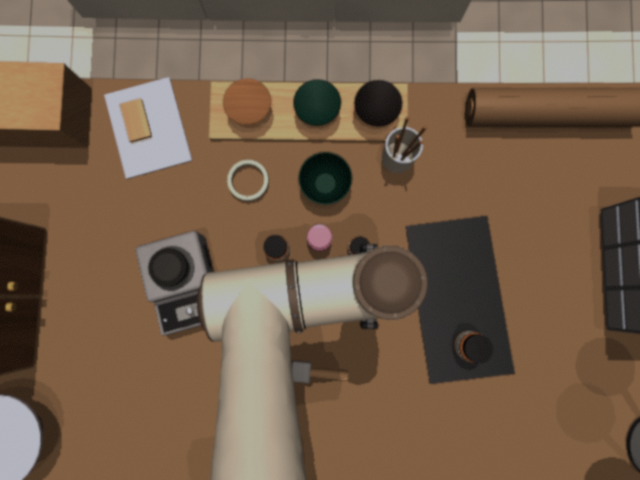

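Jar a stands upright on the mat at (477,347), and b and c have not moved. Next is jar b.

send_rows(
  series=[
    [[-25,-12,0],[0,0,0.01],72],
    [[-30,-14,0],[0,0,0],72],
    [[-30,-14,0],[0,0,0],72],
    [[-30,-14,0],[0,0,0],72],
    [[-30,-14,0],[0,0,0],72],
    [[-25,-12,0],[0,0,0],72],
    [[0,0,0],[0,0,0],72],
    [[0,0,0],[0,0,0],72],
  ],
)

```text
clock: 24.0
position: [584.0, 81.2, 163.8]
ee_rot: [-0.706, 0.708, -0.0, 0.0]
contact_force: [0.4, 0.1, -0.3]
gripper_width: 72.4
grasp_force: 0.0
```

Run:
```python
from h import *
plan([[588.8,91.2,15]],np.radians(270))
```

```text
clock 24.0 pos [584.   81.2 163.8] yaw 269.8 w 72.4 F [ 0.4  0.1 -0.3] gf 0.0
turn [-0.0004 -0.0001 -0.0036]
to [588.8  91.2  15. ] shift [-10.   -4.8 148.8] n>=3.3
```

send_rows(
  series=[
    [[-10,-5,0],[0,0,0],72],
    [[0,0,25],[0,0,0],72],
    [[0,0,25],[0,0,0],72],
    [[0,0,25],[0,0,0],72],
    [[0,0,25],[0,0,0],72],
    [[0,0,25],[0,0,0],72],
    [[0,0,21],[0,0,0],72],
    [[0,0,0],[0,0,0],72],
  ],
)

```text
clock: 24.8
position: [587.4, 89.9, 15.1]
ee_rot: [-0.705, 0.709, 0.001, -0.003]
contact_force: [-1.4, 0.8, 0.3]
gripper_width: 71.6
grasp_force: 0.0
```

send_rows(
  series=[
    [[0,0,0],[0,0,0],35],
    [[0,0,0],[0,0,0],35],
    [[0,0,0],[0,0,0],35],
    [[0,0,0],[0,0,0],35],
    [[0,0,0],[0,0,0],35],
    [[0,0,0],[0,0,0],35],
  ],
)

```text
clock: 25.4
position: [590.5, 91.5, 19.3]
ee_rot: [-0.706, 0.708, -0.001, 0.001]
contact_force: [0.1, -0.2, 6.2]
gripper_width: 51.7
grasp_force: 63.4
```

send_rows(
  series=[
    [[0,0,-10],[0,0,0],35],
    [[0,0,-25],[0,0,0],35],
    [[0,0,-30],[0,0,0],35],
    [[0,0,-30],[0,0,0],35],
    [[0,0,-30],[0,0,0],35],
    [[0,0,-30],[0,0,0],35],
    [[0,0,0],[0,0,0],35],
    [[0,0,0],[0,0,0],35],
  ],
)

```text
clock: 26.2
position: [588.8, 91.3, 173.0]
ee_rot: [-0.706, 0.709, 0.0, 0.001]
contact_force: [-1.4, 0.1, -2.1]
gripper_width: 51.4
grasp_force: 63.1
```

Run:
```python
from h import *
plan([[543.4,295.3,170],[543.4,295.3,135]],np.radians(270));caps()
```

```text
clock 26.2 pos [588.8  91.3 173. ] yaw 269.7 w 51.4 F [-1.4  0.1 -2.1] gf 63.1
turn [-0.0011  0.0011 -0.0045]
to [543.4 295.3 170. ] shift [-204.    45.4    3. ] n>=4.6
to [543.4 295.3 135. ] shift [ 0.  0. 35.] n>=0.8
cap 359.2 246.2 r9.6 54 [593.  -82.6  54. ]
```

send_rows(
  series=[
    [[-24,5,0],[0,0,0],35],
    [[-30,7,0],[0,0,0],35],
    [[-30,7,0],[0,0,0],35],
    [[-30,7,0],[0,0,0],35],
    [[-30,7,0],[0,0,0],35],
    [[-30,6,0],[0,0,0],35],
    [[-30,6,0],[0,0,0],35],
    [[0,0,0],[0,0,0],35],
  ],
)

```text
clock: 27.05
position: [543.7, 298.1, 170.3]
ee_rot: [-0.707, 0.707, 0.0, -0.001]
contact_force: [0.4, -0.4, -2.6]
gripper_width: 51.8
grasp_force: 63.1
```

send_rows(
  series=[
    [[0,0,0],[0,0,0],35],
    [[0,0,0],[0,0,0],35],
  ],
)

```text
clock: 27.25
position: [544.6, 294.3, 171.4]
ee_rot: [-0.705, 0.709, -0.0, -0.001]
contact_force: [-0.2, 0.5, -2.1]
gripper_width: 51.6
grasp_force: 63.1
```

Run:
```python
from h import *
plan([[543.4,295.3,126]],np.radians(270))
```

```text
clock 27.2 pos [544.6 294.3 171.4] yaw 269.7 w 51.6 F [-0.2  0.5 -2.1] gf 63.1
turn [ 0.0012 -0.0018 -0.0047]
to [543.4 295.3 126. ] shift [-1.   1.2 45.4] n>=1.0
```

send_rows(
  series=[
    [[-1,1,15],[0,0,0],35],
    [[0,0,15],[0,0,0],35],
    [[0,0,6],[0,0,0],35],
    [[0,0,4],[0,0,0],35],
    [[0,0,4],[0,0,0],35],
    [[0,0,3],[0,0,0],35],
    [[0,0,0],[0,0,0],35],
    [[0,0,0],[0,0,0],35],
  ],
)

```text
clock: 28.05
position: [544.8, 295.9, 127.7]
ee_rot: [-0.706, 0.708, -0.001, 0.001]
contact_force: [-2.0, -3.6, 6.4]
gripper_width: 51.3
grasp_force: 63.6
```

send_rows(
  series=[
    [[0,0,1.5],[0,0,0],35],
    [[0,0,1.5],[0,0,0],35],
    [[0,0,0],[0,0,0],35],
    [[0,0,0],[0,0,0],35],
  ],
)

```text
clock: 28.45
position: [545.0, 296.1, 126.3]
ee_rot: [-0.706, 0.708, -0.001, 0.002]
contact_force: [-3.5, -4.5, 10.9]
gripper_width: 51.7
grasp_force: 64.5
```

send_rows(
  series=[
    [[0,0,1.2],[0,0,0],35],
    [[0,0,1.2],[0,0,0],35],
    [[0,0,0],[0,0,0],35],
    [[0,0,0],[0,0,0],35],
    [[0,0,0],[0,0,0],35],
    [[0,0,0],[0,0,0],35],
    [[0,0,0],[0,0,0],35],
    [[0,0,0],[0,0,0],35],
  ],
)

```text
clock: 29.25
position: [545.0, 296.1, 126.2]
ee_rot: [-0.706, 0.708, -0.002, 0.002]
contact_force: [-8.2, -5.7, 21.4]
gripper_width: 51.7
grasp_force: 65.5
```

send_rows(
  series=[
    [[0,0,0],[0,0,0],35],
    [[0,0,0],[0,0,0],35],
    [[0,0,0],[0,0,0],35],
    [[0,0,0],[0,0,0],35],
    [[0,0,0],[0,0,0],35],
    [[0,0,0],[0,0,0],35],
    [[0,0,0],[0,0,0],35],
    [[0,0,0],[0,0,0],35],
  ],
)

```text
clock: 30.05
position: [545.0, 296.2, 126.2]
ee_rot: [-0.706, 0.708, -0.002, 0.002]
contact_force: [-7.8, -5.3, 21.6]
gripper_width: 51.7
grasp_force: 65.4
```

send_rows(
  series=[
    [[0,0,0],[0,0,0],35],
    [[0,0,0],[0,0,0],35],
    [[0,0,0],[0,0,0],35],
    [[0,0,0],[0,0,0],35],
    [[0,0,0],[0,0,0],35],
    [[0,0,0],[0,0,0],35],
    [[0,0,0],[0,0,0],35],
    [[0,0,0],[0,0,0],35],
  ],
)

```text
clock: 30.85
position: [545.0, 296.2, 126.2]
ee_rot: [-0.706, 0.708, -0.002, 0.002]
contact_force: [-7.5, -5.2, 20.7]
gripper_width: 51.3
grasp_force: 65.5
```

send_rows(
  series=[
    [[0,0,0],[0,0,0],35],
    [[0,0,0],[0,0,0],35],
    [[0,0,0],[0,0,0],35],
    [[0,0,0],[0,0,0],35],
    [[0,0,0],[0,0,0],35],
    [[0,0,0],[0,0,0],35],
    [[0,0,0],[0,0,0],35],
    [[0,0,0],[0,0,0],35],
  ],
)

```text
clock: 31.65
position: [545.0, 296.1, 126.2]
ee_rot: [-0.706, 0.708, -0.002, 0.002]
contact_force: [-7.5, -4.7, 20.4]
gripper_width: 51.3
grasp_force: 65.4
```

send_rows(
  series=[
    [[0,0,0],[0,0,0],35],
    [[0,0,0],[0,0,0],35],
    [[0,0,0],[0,0,0],35],
    [[0,0,0],[0,0,0],35],
    [[0,0,0],[0,0,0],35],
    [[0,0,0],[0,0,0],35],
    [[0,0,0],[0,0,0],35],
    [[0,0,0],[0,0,0],35],
  ],
)

```text
clock: 32.45
position: [545.0, 296.2, 126.2]
ee_rot: [-0.706, 0.708, -0.002, 0.002]
contact_force: [-7.8, -5.1, 21.3]
gripper_width: 51.6
grasp_force: 65.5
```

send_rows(
  series=[
    [[0,0,0],[0,0,0],35],
    [[0,0,0],[0,0,0],35],
    [[0,0,0],[0,0,0],35],
    [[0,0,0],[0,0,0],35],
    [[0,0,-15],[0,0,0],35],
    [[0,0,-25],[0,0,0],35],
    [[0,0,-30],[0,0,0],35],
    [[0,0,-10],[0,0,0],35],
  ],
)

```text
clock: 33.25
position: [545.9, 297.8, 204.0]
ee_rot: [-0.706, 0.708, -0.001, 0.004]
contact_force: [-0.4, -0.2, -2.5]
gripper_width: 51.4
grasp_force: 63.1
```

Run:
```python
from h import *
plan([mat(5,0,195)],np.radians(270));caps()
```

```text
clock 33.2 pos [545.9 297.8 204. ] yaw 269.8 w 51.4 F [-0.4 -0.2 -2.5] gf 63.1
turn [-0.0074  0.0049 -0.0036]
to [ 494.9 -299.5  195. ] shift [597.3  51.    9. ] n>=13.3
cap 359.2 246.2 r9.4 54 [593.1 -82.7  54. ]
```

send_rows(
  series=[
    [[15,1,0],[0,0,0],35],
    [[30,2.5,0],[0,0,0],35],
    [[30,2.5,0],[0,0,0],35],
    [[30,2.5,0],[0,0,0],35],
    [[30,2.5,0],[0,0,0],35],
    [[30,2.5,0],[0,0,0],35],
    [[30,2.5,0],[0,0,0],35],
    [[30,2.5,0],[0,0,0],35],
  ],
)

```text
clock: 34.1
position: [523.1, 69.5, 198.3]
ee_rot: [-0.705, 0.709, 0.001, -0.001]
contact_force: [1.0, 0.1, -1.9]
gripper_width: 51.1
grasp_force: 63.1
```

send_rows(
  series=[
    [[30,2.5,0],[0,0,0],35],
    [[30,2.5,0],[0,0,0],35],
    [[30,2.5,0],[0,0,0],35],
    [[30,2.5,0],[0,0,0],35],
    [[30,2.5,0],[0,0,0],35],
    [[30,2.5,0],[0,0,0],35],
    [[30,2.5,0],[0,0,0],35],
    [[30,2.5,0],[0,0,0],35],
  ],
)

```text
clock: 34.9
position: [502.0, -169.8, 198.3]
ee_rot: [-0.705, 0.709, 0.001, -0.0]
contact_force: [-0.2, 0.2, -1.7]
gripper_width: 51.5
grasp_force: 63.1
```

send_rows(
  series=[
    [[30,2.5,0],[0,0,0],35],
    [[30,2.5,0],[0,0,0],35],
    [[30,2.5,0],[0,0,0],35],
    [[30,2.5,0],[0,0,0],35],
    [[10,1,0],[0,0,0],35],
    [[0,0,0],[0,0,0],35],
    [[0,0,0],[0,0,0],35],
    [[0,0,0],[0,0,0],35],
  ],
)

```text
clock: 35.7
position: [492.1, -297.4, 199.9]
ee_rot: [-0.706, 0.708, 0.0, 0.0]
contact_force: [0.2, -0.0, -2.5]
gripper_width: 51.5
grasp_force: 63.1
```

Run:
```python
from h import *
plan([mat(5,0,22)],np.radians(270));caps()
```

```text
clock 35.7 pos [ 492.1 -297.4  199.9] yaw 269.8 w 51.5 F [ 0.2 -0.  -2.5] gf 63.1
turn [-0.0005  0.0006 -0.003 ]
to [ 494.9 -299.5   22. ] shift [  2.1  -2.8 177.9] n>=4.0
```

send_rows(
  series=[
    [[2,-3,10],[0,0,0],35],
    [[0,0,30],[0,0,0],35],
    [[0,0,30],[0,0,0],35],
    [[0,0,30],[0,0,0],35],
    [[0,0,30],[0,0,0],35],
    [[0,0,25],[0,0,0],35],
    [[0,0,14],[0,0,0],35],
    [[0,0,5],[0,0,0],35],
  ],
)

```text
clock: 36.55
position: [494.4, -299.5, 23.8]
ee_rot: [-0.706, 0.708, 0.001, -0.001]
contact_force: [-1.0, -0.2, -1.7]
gripper_width: 51.2
grasp_force: 63.0
```

send_rows(
  series=[
    [[0,0,2],[0,0,0],35],
    [[0,0,0],[0,0,0],35],
    [[0,0,0],[0,0,0],35],
  ],
)

```text
clock: 36.85
position: [496.2, -300.5, 25.2]
ee_rot: [-0.706, 0.708, -0.001, 0.001]
contact_force: [-0.3, 0.3, -2.8]
gripper_width: 51.7
grasp_force: 63.0
```

send_rows(
  series=[
    [[0,0,1.5],[0,0,0],35],
    [[0,0,1.5],[0,0,0],35],
    [[0,0,0],[0,0,0],35],
    [[0,0,0],[0,0,0],35],
  ],
)

```text
clock: 37.25
position: [495.9, -300.5, 22.3]
ee_rot: [-0.706, 0.708, -0.001, 0.001]
contact_force: [-1.4, 0.9, 5.7]
gripper_width: 51.5
grasp_force: 63.6
```

send_rows(
  series=[
    [[0,0,0],[0,0,0],68],
    [[0,0,0],[0,0,0],68],
    [[0,0,0],[0,0,0],68],
    [[0,0,-10],[0,0,0],68],
    [[0,0,-25],[0,0,0],68],
    [[0,0,-30],[0,0,0],68],
    [[0,0,-30],[0,0,0],68],
    [[0,0,-30],[0,0,0],68],
  ],
)

```text
clock: 38.05
position: [495.2, -300.4, 148.1]
ee_rot: [-0.706, 0.709, -0.001, 0.0]
contact_force: [0.2, -0.3, -0.2]
gripper_width: 68.2
grasp_force: 0.0
```

send_rows(
  series=[
    [[-15,-7,0],[0,0,0],68],
    [[-30,-14,0],[0,0,0],68],
    [[-30,-14,0],[0,0,0],68],
    [[-30,-14,0],[0,0,0],68],
    [[-20,-9,0],[0,0,0],68],
    [[0,0,0],[0,0,0],68],
    [[0,0,0],[0,0,0],68],
  ],
)

```text
clock: 38.75
position: [553.7, -175.0, 146.1]
ee_rot: [-0.706, 0.708, -0.0, 0.0]
contact_force: [-0.5, -0.3, 0.1]
gripper_width: 67.8
grasp_force: 0.0
```

Run:
```python
from h import *
plan([[593,-82.8,145]],np.radians(270+10));caps();save('top','t3.png')
```

```text
clock 38.8 pos [ 553.7 -175.   146.1] yaw 269.8 w 67.8 F [-0.5 -0.3  0.1] gf 0.0
turn [-0.0005  0.0002 -0.1774]
to [593.  -82.8 145. ] shift [-84.  -54.8   1.1] n>=2.2
```

View pics/t3.png

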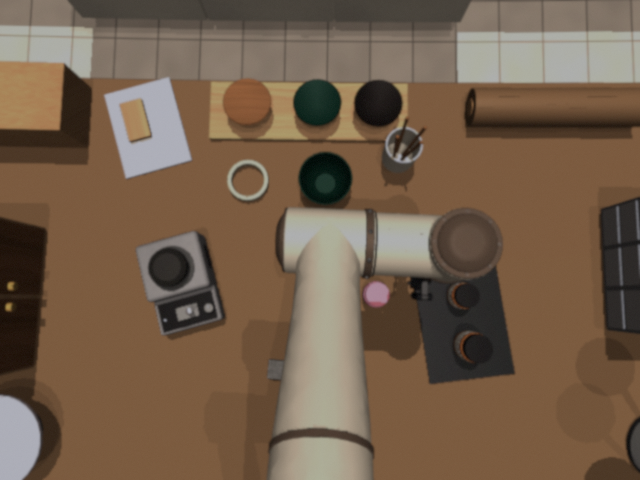

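a (477,347) and b (463,295) stand on the mat. Jar c is hidden by the arm here, so I'll check it in the scene view.

Run:
```python
from h import *
im=save('scene','s4.png');a=cv2.imread('pics/scene0.png')[:,:,::-1]
r=(slice(275,320),slice(275,320));print(np.abs(im[r].astype(int)-a[r]).mean())
for s in (a,im):
    m=(s[r].max(axis=2)<60);ys,xs=np.nonzero(m);print(m.sum(),xs.mean()+275,ys.mean()+275)
plan([[593,-82.8,145]],np.radians(270))
```

```text
11.517860082304527
450 294.7133333333333 289.56888888888886
472 294.81779661016947 289.33898305084745
clock 38.9 pos [ 553.3 -176.3  146.2] yaw 269.7 w 67.8 F [ 0.4 -0.   0.3] gf 0.0
turn [-0.0006  0.0001 -0.0051]
to [593.  -82.8 145. ] shift [-93.5 -39.7   1.2] n>=2.3
```

send_rows(
  series=[
    [[-18,-8,0],[0,0,0],68],
    [[-27,-11,0],[0,0,0],68],
    [[-27,-11,0],[0,0,0],68],
    [[-21,-9,0],[0,0,0],68],
    [[0,0,0],[0,0,0],68],
    [[0,0,0],[0,0,0],68],
    [[0,0,0],[0,0,0],68],
  ],
)

```text
clock: 39.6
position: [592.6, -83.9, 146.3]
ee_rot: [-0.705, 0.709, -0.0, 0.0]
contact_force: [-0.6, 0.1, -0.7]
gripper_width: 68.2
grasp_force: 0.0
```

Run:
```python
from h import *
plan([[593,-82.8,11]],np.radians(270))
```

```text
clock 39.6 pos [592.6 -83.9 146.3] yaw 269.7 w 68.2 F [-0.6  0.1 -0.7] gf 0.0
turn [-0.0005  0.     -0.0055]
to [593.  -82.8  11. ] shift [ -1.1  -0.4 135.3] n>=3.0
```

send_rows(
  series=[
    [[-1,0,15],[0,0,0],68],
    [[0,0,25],[0,0,0],68],
    [[0,0,25],[0,0,0],68],
    [[0,0,25],[0,0,0],68],
    [[0,0,25],[0,0,0],68],
    [[0,0,15],[0,0,0],68],
    [[0,0,4],[0,0,0],68],
    [[0,0,0],[0,0,0],68],
  ],
)

```text
clock: 40.4
position: [592.9, -82.7, 12.1]
ee_rot: [-0.705, 0.709, -0.0, -0.0]
contact_force: [0.3, -0.1, 0.2]
gripper_width: 68.4
grasp_force: 0.0
```

send_rows(
  series=[
    [[0,0,0],[0,0,0],28],
    [[0,0,0],[0,0,0],28],
    [[0,0,0],[0,0,0],28],
    [[0,0,0],[0,0,0],28],
    [[0,0,0],[0,0,0],28],
    [[0,0,0],[0,0,0],28],
  ],
)

```text
clock: 41.0
position: [594.5, -81.8, 14.0]
ee_rot: [-0.706, 0.708, -0.001, 0.001]
contact_force: [-0.1, -1.5, 6.3]
gripper_width: 44.2
grasp_force: 61.6
```

send_rows(
  series=[
    [[0,0,-10],[0,0,0],28],
    [[0,0,-25],[0,0,0],28],
    [[0,0,-30],[0,0,0],28],
    [[0,0,-30],[0,0,0],28],
    [[0,0,-30],[0,0,0],28],
    [[0,0,-30],[0,0,0],28],
    [[0,0,0],[0,0,0],28],
    [[0,0,0],[0,0,0],28],
  ],
)

```text
clock: 41.8
position: [592.8, -81.5, 167.9]
ee_rot: [-0.706, 0.709, -0.0, 0.001]
contact_force: [-0.1, -0.0, -1.4]
gripper_width: 44.3
grasp_force: 61.3
```

Run:
```python
from h import *
plan([[543.4,295.3,165]],np.radians(270))
```

```text
clock 41.8 pos [592.8 -81.5 167.9] yaw 269.8 w 44.3 F [-0.1 -0.  -1.4] gf 61.3
turn [-0.0019  0.001  -0.0043]
to [543.4 295.3 165. ] shift [-376.8   49.4    2.9] n>=8.4
```

send_rows(
  series=[
    [[-15,2,0],[0,0,0],28],
    [[-30,4,0],[0,0,0],28],
    [[-30,4,0],[0,0,0],28],
    [[-30,4,0],[0,0,0],28],
    [[-30,4,0],[0,0,0],28],
    [[-30,4,0],[0,0,0],28],
    [[-30,4,0],[0,0,0],28],
    [[-30,4,0],[0,0,0],28],
  ],
)

```text
clock: 42.6
position: [562.4, 144.9, 165.5]
ee_rot: [-0.706, 0.708, 0.0, -0.001]
contact_force: [0.5, 0.4, -1.2]
gripper_width: 44.3
grasp_force: 61.3
```

send_rows(
  series=[
    [[-30,4,0],[0,0,0],28],
    [[-30,4,0],[0,0,0],28],
    [[-30,4,0],[0,0,0],28],
    [[-30,4,0],[0,0,0],28],
    [[-20,2,0],[0,0,0],28],
    [[0,0,0],[0,0,0],28],
    [[0,0,0],[0,0,0],28],
    [[0,0,0],[0,0,0],28],
  ],
)

```text
clock: 43.4
position: [546.3, 282.5, 166.8]
ee_rot: [-0.705, 0.709, -0.0, -0.0]
contact_force: [0.4, -0.1, -1.0]
gripper_width: 44.1
grasp_force: 61.3
```

Run:
```python
from h import *
plan([[543.4,295.3,121]],np.radians(270))
```

```text
clock 43.4 pos [546.3 282.5 166.8] yaw 269.7 w 44.1 F [ 0.4 -0.1 -1. ] gf 61.3
turn [ 0.0001 -0.0009 -0.0048]
to [543.4 295.3 121. ] shift [-12.8   2.9  45.8] n>=1.1
```

send_rows(
  series=[
    [[-13,3,10],[0,0,0],28],
    [[0,0,15],[0,0,0],28],
    [[0,0,10],[0,0,0],28],
    [[0,0,5],[0,0,0],28],
    [[0,0,4],[0,0,0],28],
    [[0,0,3],[0,0,0],28],
    [[0,0,0],[0,0,0],28],
    [[0,0,0],[0,0,0],28],
  ],
)

```text
clock: 44.2
position: [543.5, 296.0, 122.1]
ee_rot: [-0.706, 0.708, -0.001, 0.0]
contact_force: [-4.4, -1.8, 7.3]
gripper_width: 44.2
grasp_force: 62.1
```

send_rows(
  series=[
    [[0,0,1.5],[0,0,0],28],
    [[0,0,1.5],[0,0,0],28],
    [[0,0,0],[0,0,0],28],
    [[0,0,0],[0,0,0],28],
  ],
)

```text
clock: 44.6
position: [543.8, 296.1, 120.9]
ee_rot: [-0.706, 0.708, -0.001, 0.001]
contact_force: [-6.8, -2.5, 14.7]
gripper_width: 44.3
grasp_force: 62.8
```

send_rows(
  series=[
    [[0,0,1],[0,0,0],28],
    [[0,0,1],[0,0,0],28],
    [[0,0,0],[0,0,0],28],
    [[0,0,0],[0,0,0],28],
    [[0,0,0],[0,0,0],28],
    [[0,0,0],[0,0,0],28],
    [[0,0,0],[0,0,0],28],
    [[0,0,0],[0,0,0],28],
  ],
)

```text
clock: 45.4
position: [543.8, 296.2, 120.9]
ee_rot: [-0.706, 0.708, -0.001, 0.001]
contact_force: [-9.5, -3.5, 21.9]
gripper_width: 44.5
grasp_force: 63.5
```

send_rows(
  series=[
    [[0,0,0],[0,0,0],28],
    [[0,0,0],[0,0,0],28],
    [[0,0,0],[0,0,0],28],
    [[0,0,0],[0,0,0],28],
    [[0,0,0],[0,0,0],28],
    [[0,0,0],[0,0,0],28],
    [[0,0,0],[0,0,0],28],
    [[0,0,0],[0,0,0],28],
  ],
)

```text
clock: 46.2
position: [543.8, 296.1, 120.9]
ee_rot: [-0.706, 0.708, -0.001, 0.001]
contact_force: [-8.7, -3.6, 21.3]
gripper_width: 44.6
grasp_force: 63.5
```

send_rows(
  series=[
    [[0,0,0],[0,0,0],28],
    [[0,0,0],[0,0,0],28],
    [[0,0,0],[0,0,0],28],
    [[0,0,0],[0,0,0],28],
    [[0,0,0],[0,0,0],28],
    [[0,0,0],[0,0,0],28],
    [[0,0,0],[0,0,0],28],
    [[0,0,0],[0,0,0],28],
  ],
)

```text
clock: 47.0
position: [543.8, 296.2, 120.9]
ee_rot: [-0.706, 0.708, -0.001, 0.001]
contact_force: [-9.8, -3.6, 21.4]
gripper_width: 44.1
grasp_force: 63.5
```

send_rows(
  series=[
    [[0,0,0],[0,0,0],28],
    [[0,0,0],[0,0,0],28],
    [[0,0,0],[0,0,0],28],
    [[0,0,0],[0,0,0],28],
    [[0,0,0],[0,0,0],28],
    [[0,0,0],[0,0,0],28],
    [[0,0,0],[0,0,0],28],
    [[0,0,0],[0,0,0],28],
  ],
)

```text
clock: 47.8
position: [543.8, 296.1, 120.9]
ee_rot: [-0.706, 0.708, -0.001, 0.001]
contact_force: [-9.7, -3.0, 22.2]
gripper_width: 44.1
grasp_force: 63.5
```

send_rows(
  series=[
    [[0,0,0],[0,0,0],28],
    [[0,0,0],[0,0,0],28],
    [[0,0,0],[0,0,0],28],
    [[0,0,0],[0,0,0],28],
    [[0,0,0],[0,0,0],28],
    [[0,0,0],[0,0,0],28],
    [[0,0,0],[0,0,0],28],
    [[0,0,0],[0,0,0],28],
  ],
)

```text
clock: 48.6
position: [543.8, 296.1, 120.9]
ee_rot: [-0.706, 0.708, -0.001, 0.001]
contact_force: [-10.1, -3.1, 21.8]
gripper_width: 44.1
grasp_force: 63.5
```

send_rows(
  series=[
    [[0,0,0],[0,0,0],28],
    [[0,0,0],[0,0,0],28],
    [[0,0,0],[0,0,0],28],
    [[0,0,0],[0,0,0],28],
    [[0,0,-15],[0,0,0],28],
    [[0,0,-25],[0,0,0],28],
    [[0,0,-30],[0,0,0],28],
    [[0,0,-10],[0,0,0],28],
  ],
)

```text
clock: 49.4
position: [545.4, 297.3, 199.1]
ee_rot: [-0.706, 0.708, -0.001, 0.004]
contact_force: [0.1, 0.0, -0.6]
gripper_width: 44.2
grasp_force: 61.5
```

Run:
```python
from h import *
plan([mat(100,0,195)],np.radians(270))
caps()
T=get_image('top');m=cv2.inRange(T,(0,0,0),(45,45,45))[205:395,395:520];m=((T[205:395,395:520].max(axis=2)<75)*255).astype(np.uint8)
c=max(cv2.findContours(m,0,1)[0],key=cv2.contourArea)+np.array([395,205])
q=cv2.boxPoints(cv2.minAreaRect(c));w=onz('top',q,3);print(w.round(1),w.mean(0))
```

```text
clock 49.4 pos [545.4 297.3 199.1] yaw 269.8 w 44.2 F [ 0.1  0.  -0.6] gf 61.5
turn [-0.0071  0.0041 -0.0038]
to [ 588.9 -286.3  195. ] shift [583.6 -43.6   4.1] n>=13.0
[[ 642.8 -186.3    3. ]
 [ 674.4 -368.1    3. ]
 [ 336.7 -411.3    3. ]
 [ 305.4 -236.8    3. ]] [ 489.82537116 -300.61892049    3.        ]
```

send_rows(
  series=[
    [[15,-1,0],[0,0,0],28],
    [[30,-2.3,0],[0,0,0],28],
    [[30,-2.3,0],[0,0,0],28],
    [[30,-2.3,0],[0,0,0],28],
    [[30,-2.3,0],[0,0,0],28],
    [[30,-2.3,0],[0,0,0],28],
    [[30,-2.3,0],[0,0,0],28],
    [[30,-2.3,0],[0,0,0],28],
  ],
)

```text
clock: 50.3
position: [558.4, 69.1, 193.2]
ee_rot: [-0.705, 0.709, 0.001, -0.001]
contact_force: [0.5, 0.3, -0.8]
gripper_width: 44.0
grasp_force: 61.5
```

send_rows(
  series=[
    [[30,-2.3,0],[0,0,0],28],
    [[30,-2.3,0],[0,0,0],28],
    [[30,-2.3,0],[0,0,0],28],
    [[30,-2.3,0],[0,0,0],28],
    [[30,-2.3,0],[0,0,0],28],
    [[30,-2.3,0],[0,0,0],28],
    [[30,-2.3,0],[0,0,0],28],
    [[30,-2.3,0],[0,0,0],28],
  ],
)

```text
clock: 51.1
position: [575.6, -170.4, 193.0]
ee_rot: [-0.705, 0.709, 0.001, -0.001]
contact_force: [-0.1, 1.4, -0.3]
gripper_width: 44.7
grasp_force: 61.5
```

send_rows(
  series=[
    [[30,-2,0],[0,0,0],28],
    [[30,-2,0],[0,0,0],28],
    [[30,-2,0],[0,0,0],28],
    [[25,-2,0],[0,0,0],28],
    [[0,0,0],[0,0,0],28],
    [[0,0,0],[0,0,0],28],
    [[0,0,0],[0,0,0],28],
  ],
)

```text
clock: 51.8
position: [584.0, -283.2, 194.2]
ee_rot: [-0.706, 0.708, 0.001, -0.0]
contact_force: [-0.3, -0.1, -0.6]
gripper_width: 44.4
grasp_force: 61.5
```

Run:
```python
from h import *
plan([mat(100,0,17)],np.radians(270))
```

```text
clock 51.8 pos [ 584.  -283.2  194.2] yaw 269.8 w 44.4 F [-0.3 -0.1 -0.6] gf 61.5
turn [ 0.0011  0.0009 -0.0038]
to [ 588.9 -286.3   17. ] shift [  3.1  -4.9 177.2] n>=3.9
```

send_rows(
  series=[
    [[3,-5,10],[0,0,0],28],
    [[0,0,30],[0,0,0],28],
    [[0,0,30],[0,0,0],28],
    [[0,0,30],[0,0,0],28],
    [[0,0,30],[0,0,0],28],
    [[0,0,25],[0,0,0],28],
    [[0,0,14],[0,0,0],28],
    [[0,0,5],[0,0,0],28],
  ],
)

```text
clock: 52.6
position: [589.2, -286.0, 19.2]
ee_rot: [-0.706, 0.708, 0.001, -0.0]
contact_force: [-0.6, -0.2, -0.7]
gripper_width: 44.2
grasp_force: 61.5
```

send_rows(
  series=[
    [[0,0,1.5],[0,0,0],28],
    [[0,0,0],[0,0,0],28],
    [[0,0,0],[0,0,0],28],
  ],
)

```text
clock: 52.9
position: [590.9, -287.0, 21.4]
ee_rot: [-0.706, 0.708, -0.002, 0.001]
contact_force: [0.9, -0.2, -0.6]
gripper_width: 44.3
grasp_force: 61.5
```

send_rows(
  series=[
    [[0,0,2],[0,0,0],28],
    [[0,0,2],[0,0,0],28],
    [[0,0,0],[0,0,0],28],
    [[0,0,0],[0,0,0],28],
  ],
)

```text
clock: 53.3
position: [590.5, -286.9, 17.0]
ee_rot: [-0.706, 0.708, -0.001, 0.001]
contact_force: [-2.1, 0.9, 5.8]
gripper_width: 44.0
grasp_force: 61.8
```

send_rows(
  series=[
    [[0,0,0],[0,0,0],62],
    [[0,0,0],[0,0,0],62],
    [[0,0,0],[0,0,0],62],
    [[0,0,-10],[0,0,0],62],
    [[0,0,-25],[0,0,0],62],
    [[0,0,-30],[0,0,0],62],
    [[0,0,-30],[0,0,0],62],
    [[0,0,-30],[0,0,0],62],
  ],
)

```text
clock: 54.1
position: [589.8, -286.8, 142.7]
ee_rot: [-0.706, 0.708, -0.001, 0.0]
contact_force: [1.3, -0.8, -1.2]
gripper_width: 62.1
grasp_force: 0.0
```

send_rows(
  series=[
    [[-15,4,-10],[0,0,0],0],
    [[-30,8,-20],[0,0,0],0],
    [[-30,8,-20],[0,0,0],0],
    [[-30,8,0],[0,0,0],0],
    [[-30,8,0],[0,0,0],0],
    [[-30,8,0],[0,0,0],0],
    [[-30,8,0],[0,0,0],0],
    [[-30,8,0],[0,0,0],0],
  ],
)

```text
clock: 54.9
position: [529.4, -59.9, 190.5]
ee_rot: [-0.706, 0.708, 0.0, 0.0]
contact_force: [-0.2, 0.4, 0.4]
gripper_width: -0.0
grasp_force: 0.0
```

send_rows(
  series=[
    [[0,0,0],[0,0,0.142],0],
    [[0,0,0],[0,0,0.142],0],
    [[0,0,0],[0,0,0.142],0],
    [[0,0,0],[0,0,0.142],0],
    [[0,0,0],[0,0,0.142],0],
    [[0,0,0],[0,0,0.142],0],
    [[0,0,0],[0,0,0.142],0],
    [[0,0,0],[0,0,0.142],0],
  ],
)

```text
clock: 55.7
position: [529.8, -61.0, 190.4]
ee_rot: [-0.211, 0.977, 0.0, 0.0]
contact_force: [-0.1, -0.5, -1.4]
gripper_width: 0.1
grasp_force: 0.0
```

send_rows(
  series=[
    [[0,0,0],[0,0,0.142],0],
    [[0,0,0],[0,0,0],0],
    [[0,0,0],[0,0,0],0],
  ],
)

```text
clock: 56.0
position: [530.2, -61.2, 190.6]
ee_rot: [-0.145, 0.989, 0.0, 0.0]
contact_force: [-0.3, 0.8, -0.7]
gripper_width: 0.0
grasp_force: 0.0
```

Run:
```python
from h import *
plan([mix(-62,-60,160),mix(-62,-60,73),mix(-62,-26,73),mix(-62,-12,73)],np.radians(196.8))
```

```text
clock 56.0 pos [530.2 -61.2 190.6] yaw 196.7 w 0.0 F [-0.3  0.8 -0.7] gf 0.0
turn [ 0.      0.0005 -0.0012]
to [472.7 211.3 160. ] shift [-23.7 277.5  30.6] n>=6.2
to [472.7 211.3  73. ] shift [ 0.  0. 87.] n>=1.9
to [462.8 243.8  73. ] shift [ 0. 34.  0.] n>=0.8
to [458.8 257.2  73. ] shift [-0. 14.  0.] n>=0.3
```

send_rows(
  series=[
    [[-1.2,14,0],[0,0,0],0],
    [[-2.5,29.3,4],[0,0,0],0],
    [[-2.5,29.3,4],[0,0,0],0],
    [[-2.5,29.3,4],[0,0,0],0],
    [[-2.5,29.3,4],[0,0,0],0],
    [[-2.5,29.3,4],[0,0,0],0],
    [[-2.5,29.3,4],[0,0,0],0],
    [[-2.5,29.3,4],[0,0,0],0],
  ],
)

```text
clock: 56.8
position: [485.4, 155.6, 162.7]
ee_rot: [-0.145, 0.989, 0.0, 0.001]
contact_force: [0.3, 0.0, 0.7]
gripper_width: 0.3
grasp_force: 0.0
```

send_rows(
  series=[
    [[-2.5,29,3],[0,0,0],0],
    [[-2,25,0],[0,0,0],0],
    [[0,0,0],[0,0,0],0],
    [[0,0,0],[0,0,0],0],
    [[0,0,0],[0,0,0],0],
  ],
)

```text
clock: 57.3
position: [474.9, 206.5, 159.7]
ee_rot: [-0.144, 0.99, -0.0, 0.0]
contact_force: [-0.9, 0.5, -0.4]
gripper_width: -0.1
grasp_force: 0.0
```

Run:
```python
from h import *
plan([mix(-62,-60,73),mix(-62,-26,73),mix(-62,-7,73)],np.radians(196.8))
```

```text
clock 57.3 pos [474.9 206.5 159.7] yaw 196.6 w -0.1 F [-0.9  0.5 -0.4] gf 0.0
turn [-0.0003  0.0007 -0.0042]
to [472.7 211.3  73. ] shift [ 0.7  5.2 86.7] n>=1.9
to [462.8 243.8  73. ] shift [ 0. 34.  0.] n>=0.8
to [457.3 262.   73. ] shift [-0. 19.  0.] n>=0.4
```

send_rows(
  series=[
    [[0.7,5,15],[0,0,0],0],
    [[0,0,25],[0,0,0],0],
    [[0,0,25],[0,0,0],0],
    [[0,0,21],[0,0,0],0],
    [[0,0,0],[0,0,0],0],
    [[0,15,0],[0,0,0],0],
    [[0,10,0],[0,0,0],0],
    [[0,5,0],[0,0,0],0],
  ],
)

```text
clock: 58.1
position: [465.1, 241.9, 75.1]
ee_rot: [-0.145, 0.99, 0.001, 0.002]
contact_force: [-0.0, -1.6, 1.7]
gripper_width: -0.3
grasp_force: 0.9
```

send_rows(
  series=[
    [[0,4,0],[0,0,0],0],
    [[0,4,0],[0,0,0],0],
    [[0,4,0],[0,0,0],0],
    [[0,4,0],[0,0,0],0],
    [[0,4,0],[0,0,0],0],
    [[0,3,0],[0,0,0],0],
    [[0,1,0],[0,0,0],0],
    [[0,0,0],[0,0,0],0],
  ],
)

```text
clock: 58.9
position: [457.7, 263.4, 73.6]
ee_rot: [-0.144, 0.99, -0.0, 0.0]
contact_force: [-0.0, 0.3, 1.5]
gripper_width: 0.1
grasp_force: 0.0
```

send_rows(
  series=[
    [[0,-15,0],[0,0,0],0],
    [[0,-20,0],[0,0,0],0],
    [[0,-20,0],[0,0,0],0],
    [[0,0,-30],[0,0,0],0],
    [[0,0,-30],[0,0,0],0],
    [[0,0,-30],[0,0,0],0],
    [[0,-20,-20],[0,0,0],0],
    [[0,-25,0],[0,0,0],0],
  ],
)

```text
clock: 59.7
position: [487.9, 167.5, 187.3]
ee_rot: [-0.145, 0.989, 0.001, 0.004]
contact_force: [0.0, -0.6, 0.0]
gripper_width: -0.1
grasp_force: 0.0
```

send_rows(
  series=[
    [[15,0,0],[0,0,0],0],
    [[25,0,-10],[0,0,0],0],
    [[25,-15,-10],[0,0,0],0],
    [[0,-30,0],[0,0,0],0],
    [[0,-30,0],[0,0,0],0],
    [[0,0,0],[0,0,0],0],
    [[0,0,0],[0,0,0],0],
    [[0,0,0],[0,0,0],0],
  ],
)

```text
clock: 60.5
position: [445.1, 76.9, 203.6]
ee_rot: [-0.144, 0.99, -0.0, 0.0]
contact_force: [0.2, 1.0, -0.6]
gripper_width: -0.1
grasp_force: 0.0
```

Run:
```python
from h import *
plan([]);caps()
print(proj('scene',[mix(-62,-14,84),mix(-62,14,84)]))
im=save('scene','s5.png');save('top','t5.png')
cv2.imwrite('pics/z5.png',cv2.resize(im[130:230,290:420,::-1],None,fx=5,fy=5))
```

```text
clock 60.5 pos [445.1  76.9 203.6] yaw 196.5 w -0.1 F [ 0.2  1.  -0.6] gf 0.0
[[332.87868419 170.19932018]
 [335.96519969 164.43250073]]
```

View pics/z5.png

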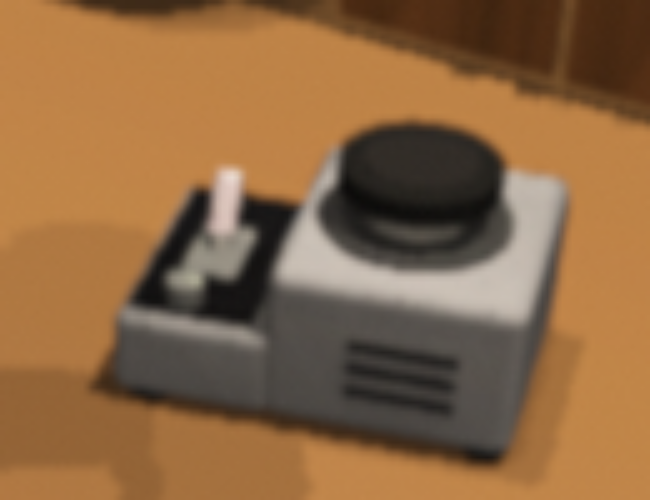

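View pics/s5.png

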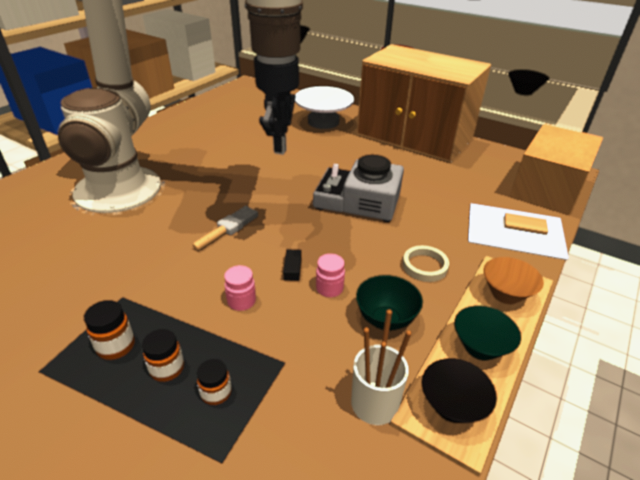

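View pics/t5.png

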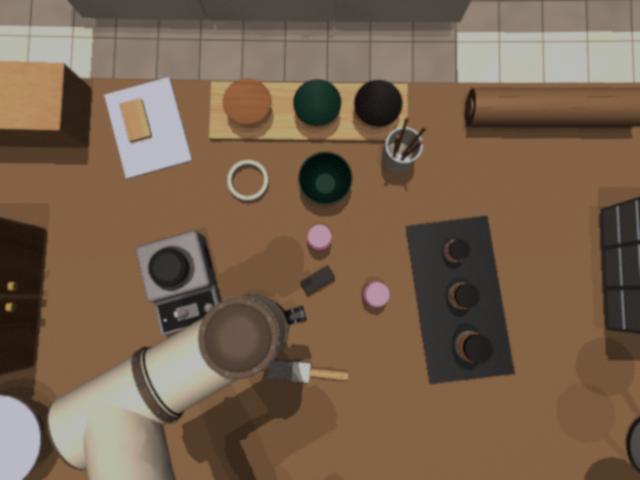

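The toggle tip is back in its off pose at (228,172) in the crop. The three jars stand upright on the mat at (109,330), (163,355) and (214,382) in the scene view. The bowl, block and tape have not moved.

```bash
python3 -c "
from h import *
print(job_done())"
```

```text
the job is handed in; nothing more can be done
None
```

I switched the mixer on, pressed jars a, b and c fully down for four seconds each in that order (jar_d was not on the bench), stood them upright on the mat, switched the mixer off and handed the job in; no verdict came back.

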